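# Set the preset code and load it

### The job

On the preset unit of the profile projector, roll the three thumbwheels with a light fingertip to the code 6-2-5 (left to right as seen from the robot), each digit clicked home at the crown. Only when the code is right, press the round load key at the right end fully down and let it come up again. Press gently on the wheels, never harder than 18 N, and leave the other things where they are.

Things in the scene. Friction and masses are not known exactly. Their poses are not given: they have to be found in the camera images.
- preset_unit: The preset unit, fixed to the table: grey chassis 104 mm (x) by 226 mm (y), 50 mm high, that holds the wheel casing and, at its right end, a round key. Origin on the table under the middle wheel; x points away from the robot, y to the robot's left, along the wheels' axle
- cassette: Aluminium casing in the chassis, 74 by 136 mm, top 58 mm above the table, with three wheels 40 mm apart; origin and axes are the unit's. It sits on rubber (1 mm per 12 N). Casing and wheels bear at most 18 N from a finger. White pips as on dice show each wheel's digit at its crown (top), in line with white marks on the casing; no pips = 0
- wheel_left (a joint): Left wheel's angle: digit n (0 to 9, stops at the ends) is home at n x 0.6283 rad. Rising digits: the crown moves along the unit's +x, away from the robot; falling: towards it. Smooth black wheel, diameter 50 mm, 20 mm wide, rolled by fingertip friction (coefficient about 0.5 to 0.7); one digit = 15.7 mm of rim
- wheel_mid (a joint): Middle wheel's angle, as the left one's. A spring pawl holds each digit: passing from one to the next takes 2 to 3 N along the rim, so too light a touch slips; released within about a third of a digit step, the wheel clicks home by itself
- wheel_right (a joint): Right wheel's angle, as the left one's
- wheel_left_crown (a point): Nominal top of the left wheel's rim at mid width, 70 mm above the table (12 mm above the casing's top, unit y = +40 mm); axes are the unit's. The rims are worn and run out of true: the real top is up to 2 mm higher or lower as a wheel turns
- wheel_mid_crown (a point): The same for the middle wheel (unit y = 0)
- wheel_right_crown (a point): The same for the right wheel (unit y = -40 mm)
- load_key (a joint): Travel of the load key: 0 up, 0.006 m fully down; sprung, fully down takes 5 N, it counts as pressed from 0.0045 m
- load_key_top (a point): Centre of the top of the load key, a grey round push key 26 mm across in a black collar, at the unit's right end (unit y = -110 mm), about 72 mm above the table when up; pressed straight down
- ring_gauge: Bystander: plain steel ring gauge lying flat, 64 mm outside, 18 mm high; origin at the centre of its underside
- vee_block: Bystander: dark steel vee block 50 x 45 x 42 mm; origin at the centre of its underside
- plug_gauge: Bystander: double-ended plug gauge lying on the table, 116 mm long, 22 mm thick; origin under its middle, x along it
- screwdriver: Bystander: screwdriver lying on the table, 170 mm long, x along it
- mug: Bystander: white mug, 80 mm wide, 90 mm high; origin at the centre of its underside
- oil_jar: Bystander: amber jar, 56 mm wide, 75 mm high; origin at the centre of its underside
- gear_blank: Bystander: brass gear blank, 60 mm wide, 26 mm high; origin at the centre of its underside

How it is judged (in metres and radians):
On the way, in this order (a step that is already met when the one before it is completed fails the run):
1. all three wheels clicked home at 6-2-5 (value of joint wheel_left between 3.6499 and 3.8899 rad and value of joint wheel_mid between 1.1366 and 1.3766 rad and value of joint wheel_right between 3.0216 and 3.2616 rad), for 0.2 s.
2. the load key pressed down (value of joint load_key above 0.0045 m), for 0.02 s.
At the end, for the whole second after the job is handed in: The wheels stand still at 6-2-5, each within 0.12 rad of its digit's click position, and the load key is up again (within 1.2 mm) (all of step 1 and value of joint load_key below 0.0012 m and velocity of joint wheel_left between -0.2 and 0.2 rad/s and velocity of joint wheel_mid between -0.2 and 0.2 rad/s and velocity of joint wheel_right between -0.2 and 0.2 rad/s); the robot touches nothing.
It fails at once if a wheel or the wheels' casing pressed with more than 18 N (contact force between any of the fingers, the arm and cassette above 18 N).
It fails at once if the load key pressed while a wheel is off the code (value of joint load_key above 0.003 m and not (value of joint wheel_left between 3.6499 and 3.8899 rad and value of joint wheel_mid between 1.1366 and 1.3766 rad and value of joint wheel_right between 3.0216 and 3.2616 rad)).
It fails at once if a bystander moved by more than 20 mm (distance of any of ring_gauge, vee_block, plug_gauge, screwdriver, mug, oil_jar, gear_blank from where it was at the start of the episode above 0.02 m).
It also fails if it takes over 61 s, if anything falls off the work surface, if the arm or the gripper's body presses on something with over 40 N, if the wrist force passes 120 N, or if a joint passes its speed limit or range.

### The arm

A 7-joint arm with a two-finger parallel gripper is mounted at the origin on the work surface. World frame = base frame: x ahead of the robot, y to its left, z up, the work surface at z = 0. Lengths are in m, angles in degrees, forces in N, time in s.
With the tool pointing down it reaches from about 0.425 to 0.875 m from the base axis. Payload 4.7 kg.
Tool frame: the origin (TCP) lies between the finger pads; the fingertips stand 8 mm ahead of it and the grasp point (between the pads) lies 11 mm behind it (env.tip_extent is the distance from the TCP to the fingertips, in m); z points along the fingers, y is the line along which they close (so a half turn about z gives the same grasp; the last joint's range is limited). The gripper opens to 87 mm and grips with 3 to 60 N. Pads are 19 mm wide; open, the fingers measure 117 mm over their backs; the gripper's body (75 mm by 190 mm) begins 51 mm behind the grasp point.
Start: joints at [66.87, 18.392, -4.016, 83.108, 1.295, 78.541, -3.26], TCP at [0.264, -0.594, 0.194] pointing down, gripper open.
Joint ranges: [-163.93, 163.93], [-17.29, 119.83], [-79.2, 71.16], [3.27, 140.29], [-89.18, 269.18], [5.43, 117.66], [-154.24, 154.24]. Speed limits (degrees/s): [147.25, 147.25, 180, 180, 180, 180, 180].

### API

Orientations are given as [roll, pitch, yaw] about the fixed x, y, z axes, in that order (R = Rz(yaw) Ry(pitch) Rx(roll)).
In Python, from cell import sensors, vision, workorder, env gives the robot as it stands.
- The arm moves only by the tool drive_tool, never from a script. Its argument "moves" is a list of rows, each an object of numbers: "x", "y", "z": the shift along the tool's x, y, z in mm; "rx", "ry", "rz": the turn, a rotation vector about the tool's x, y, z in rad; "fingers": the closure, from -1 (fully open) to 1 (shut). In form: [{"x": .., "y": .., "z": .., "rx": .., "ry": .., "rz": .., "fingers": ..}, ...]. A call has 1 to 20 rows; each row is the pose to reach, as a shift and turn from the pose commanded when the call began, along the tool's axes at that moment; what a row does not reach only later rows make up. A row lasts 1/8 s, in which the tool goes at most 62.5 mm and 10.7 degrees, less where a joint would pass 70% of its speed; a pose out of reach is approached as far as the arm can. A call with a gripper value outside its range is refused whole. The fingers move at their own pace and stop on an object; "force" is the grip in N (left out, the last holds). Time passes only in rows, so rows that repeat a pose let the fingers close. It gives the time, the measured TCP pose, the force, the opening and the grip force at its end, in the units of the state.
- sensors.get_obs(): the state, without advancing time (a new reading comes with each control period).
- vision.read_camera(name): name is "scene" or "side" or "wrist"; returns a dict with "image" (420x560x3 uint8, red, green, blue), "fx", "fy", "cx", "cy" (pixels), "R" (3x3) and "t" (3): a world point X has camera coordinates R X + t. Camera axes: x right, y down, z forward; pixel columns grow to the right and rows downward; lengths in m; the calibration is good to about 2 mm. A picture is of the moment at which its call begins. There is no depth.
- workorder.sign_off(): hands the job in; it is judged then, once.
The state is a dict: "time_s": time; "qpos": joint angles; "joint_velocities": joint speeds; "effort": joint torques, N m; "tool_pos": TCP position; "tool_rot": TCP orientation; "force": force on the tool from outside, world axes, zero at the start; "wrist_torque": the same for the moment, N m; "grip_width": finger opening in m; "grasp_force": force on a finger pad.
Only numpy, scipy, OpenCV 4.12 (cv2) and the standard library are available. Lean on these libraries where they do the work, as an engineer would, in place of code of your own. Each camera call takes 0.05 s, during which the arm holds its last target. There are 200 camera calls.

## Working session

There is one attempt and no reset: what is moved stays moved. The work goes in short steps, Python scripts to look and compute and a tool call to move; the robot and the scene stay as the last step left them, time stands still between calls to the robot, and variables do not carry over. Pictures are saved under pics/ and viewed, at most 10 in all, crops included, and the job is handed in when it is done.

Besides the shell and the picture viewer there is one more tool, called as name([rows], argument=value, ...), one row to a line, values as JSON. drive_tool: Moves the arm, as the interface text tells. Its arguments: {"type":"object","properties":{"moves":{"type":"array"},"force":{"type":"number"}},"required":["moves"]}

```bash
mkdir -p pics; python3 - <<'E'
from cell import sensors, vision, env
import cv2
o=sensors.get_obs()
print({k:o[k] for k in('time_s','tool_pos','tool_rot','force','grip_width')},env.tip_extent)
for n in("scene","side"):
    c=vision.read_camera(n);print(n,c['fx'],c['cx'],c['cy'],c['R'],c['t'])
    cv2.imwrite(f'pics/{n}0.png',c['image'][:,:,::-1])
E
```

```text
{'time_s': 0.0, 'tool_pos': array([ 0.26343403, -0.59356987,  0.1924479 ]), 'tool_rot': array([-1.79890046e+02,  5.72713570e-03,  2.39369329e+01]), 'force': array([-0.64990567,  0.67149745,  0.78373877]), 'grip_width': 0.08668778563405337} 0.008
scene 438.52308351416497 282.8771449053984 208.54307671403276 [[ 0.6861409   0.72742045  0.00837621]
 [ 0.57746752 -0.53762265 -0.61440471]
 [-0.44242731  0.42640519 -0.78894657]] [-0.40424222 -0.27432432  1.31345711]
side 429.5560055507348 280.1567714356913 206.688907959999 [[ 0.99910208 -0.04113433  0.01014881]
 [-0.01296831 -0.52495396 -0.85103182]
 [ 0.04033428  0.85013605 -0.52501604]] [-0.56474998  0.08216668  1.0900542 ]
```

View pics/scene0.png

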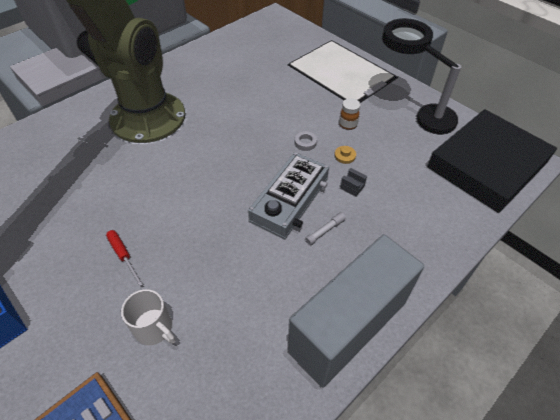

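View pics/side0.png

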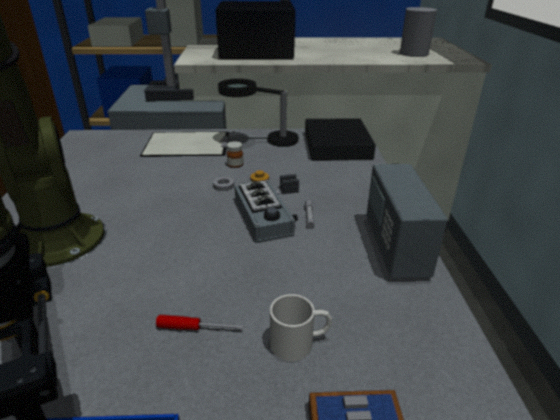

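The scene view shows the casing around (296,179) and the key at (273,208). In the side view they are at (262,195) and (271,213). I'll cast rays through these.

```bash
cat > h.py <<'E'
import numpy as np, cv2
from cell import sensors, vision
def ray(c,uv,z):
    d=c['R'].T@np.array([(uv[0]-c['cx'])/c['fx'],(uv[1]-c['cy'])/c['fy'],1]); o=-c['R'].T@c['t']
    return o+d*(z-o[2])/d[2]
def proj(c,X):
    p=c['R']@np.asarray(X,float)+c['t']; return np.array([c['fx']*p[0]/p[2]+c['cx'],c['fy']*p[1]/p[2]+c['cy']])
def snap(n,name=None):
    c=vision.read_camera(n)
    if name: cv2.imwrite(f'pics/{name}.png',c['image'][:,:,::-1])
    return c
E
python3 - <<'E'
from h import *
rois={'scene':((265,150,332,215),(262,198,284,218)),'side':((234,175,290,220),(260,205,283,221))}
for n in rois:
    c=snap(n); g=cv2.cvtColor(c['image'],cv2.COLOR_RGB2GRAY)
    x0,y0,x1,y1=rois[n][0]
    m=np.uint8(g[y0:y1,x0:x1]>150)
    m=cv2.morphologyEx(m,cv2.MORPH_CLOSE,np.ones((9,9)))
    cs,_=cv2.findContours(m,0,2); k=max(cs,key=cv2.contourArea)
    P=np.array([ray(c,(p[0][0]+x0,p[0][1]+y0),.058)[:2] for p in k],np.float32)
    print(n,cv2.contourArea(k),cv2.minAreaRect(P*1000))
    x0,y0,x1,y1=rois[n][1]
    m=np.uint8(g[y0:y1,x0:x1]<60); k=max(cv2.findContours(m,0,2)[0],key=cv2.contourArea)
    M=cv2.moments(k); uv=(M['m10']/M['m00']+x0,M['m01']/M['m00']+y0); print('key',uv,M['m00'],ray(c,uv,.06))
E
```

```text
scene 1020.5 ((503.04229736328125, 120.16358947753906), (96.51300048828125, 150.69964599609375), 11.553726196289062)
key (272.50171821305844, 210.62886597938143) 97.0 [0.55002703 0.00290824 0.06      ]
side 0.5 ((475.6438293457031, 130.33131408691406), (2.4263105392456055, 6.368877410888672), 27.170612335205078)
key (271.273132664437, 214.05016722408027) 149.5 [0.54252618 0.01029393 0.06      ]
```

drive_tool([
  {"z": -60, "fingers": 1},
  {"x": 60, "y": -65, "z": -108, "fingers": 1},
  {"x": 120, "y": -135, "z": -108, "fingers": 1},
  {"x": 180, "y": -200, "z": -108, "fingers": 1},
  {"x": 240, "y": -270, "z": -108, "fingers": 1},
  {"x": 300, "y": -340, "z": -108, "fingers": 1},
  {"x": 360, "y": -410, "z": -108, "fingers": 1},
  {"x": 420, "y": -480, "z": -108, "fingers": 1},
  {"x": 480, "y": -540, "z": -108, "fingers": 1},
  {"x": 480, "y": -540, "z": -108, "fingers": 1},
  {"x": 480, "y": -540, "z": -108, "fingers": 1},
  {"x": 480, "y": -540, "z": -108, "fingers": 1},
  {"x": 480, "y": -540, "z": -108, "fingers": 1},
], force=20)

```text
invalid input at $.moves[0]: expected keys x, y, z, rx, ry, rz, fingers
```

```bash
python3 - <<'E'
from h import *
c=snap('wrist','w1'); print(c['fx'],-c['R'].T@c['t'],c['R'])
E
```

```text
328.1204352521806 [ 0.34044871 -0.55946144  0.38293532] [[ 0.40595018 -0.91389379 -0.0016129 ]
 [-0.87059149 -0.38725099  0.30349156]
 [-0.27798365 -0.12179827 -0.95283276]]
```

View pics/w1.png

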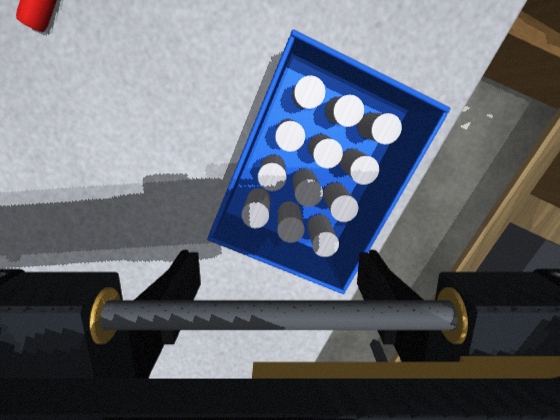

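The call needs all seven keys, so I'm resending it. The wrist picture shows only the blue tray, since the arm is still at the start.

drive_tool([
  {"x": 0, "y": 0, "z": -60, "rx": 0, "ry": 0, "rz": 0, "fingers": 1},
  {"x": 60, "y": -65, "z": -108, "rx": 0, "ry": 0, "rz": 0, "fingers": 1},
  {"x": 120, "y": -120, "z": -108, "rx": 0, "ry": 0, "rz": 0, "fingers": 1},
  {"x": 160, "y": -170, "z": -108, "rx": 0, "ry": 0, "rz": 0, "fingers": 1},
  {"x": 200, "y": -220, "z": -108, "rx": 0, "ry": 0, "rz": 0, "fingers": 1},
  {"x": 240, "y": -270, "z": -108, "rx": 0, "ry": 0, "rz": 0, "fingers": 1},
  {"x": 280, "y": -315, "z": -108, "rx": 0, "ry": 0, "rz": 0, "fingers": 1},
  {"x": 320, "y": -360, "z": -108, "rx": 0, "ry": 0, "rz": 0, "fingers": 1},
  {"x": 360, "y": -405, "z": -108, "rx": 0, "ry": 0, "rz": 0, "fingers": 1},
  {"x": 400, "y": -450, "z": -108, "rx": 0, "ry": 0, "rz": 0, "fingers": 1},
  {"x": 440, "y": -495, "z": -108, "rx": 0, "ry": 0, "rz": 0, "fingers": 1},
  {"x": 490, "y": -540, "z": -108, "rx": 0, "ry": 0, "rz": 0, "fingers": 1},
  {"x": 490, "y": -540, "z": -108, "rx": 0, "ry": 0, "rz": 0, "fingers": 1},
  {"x": 490, "y": -540, "z": -108, "rx": 0, "ry": 0, "rz": 0, "fingers": 1},
], force=20)

```text
time_s: 2.0
tool_pos: [0.4923, 0.1033, 0.3015]
tool_rot: [-179.9, -0.1, 24.4]
force: [-0.3, -0.9, -0.0]
grip_width: 0.0004
grasp_force: 0.0
```

```bash
python3 - <<'E'
from h import *
c=snap('wrist','w2'); print(c['fx'],-c['R'].T@c['t'])
o=sensors.get_obs(); print(o['force'],o['tool_pos'],o['tool_rot'],o['grip_width'],o['time_s'])
E
```

```text
328.1204352521806 [0.56883406 0.13793455 0.49166273]
[ 0.5437883  -0.51264257 -0.40438746] [0.49223494 0.10012669 0.30137575] [-1.79957151e+02  1.94386127e-02  2.41884189e+01] 0.0005780865444842823 2.05
```

View pics/w2.png

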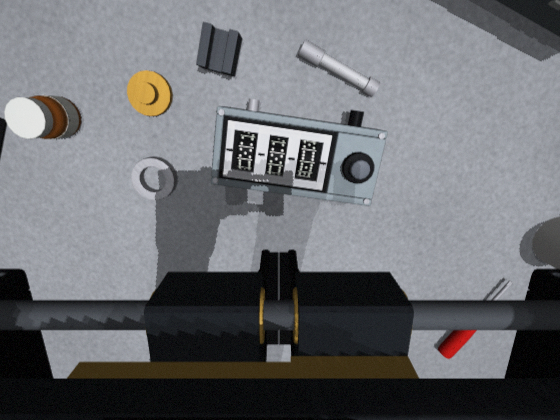

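The unit is well in view: wheels at about (244,150), (277,156) and (310,160), key at (358,169). Next I'll measure the pose and zoom in.

```bash
python3 - <<'E'
from h import *
c=snap('wrist'); g=cv2.cvtColor(c['image'],cv2.COLOR_RGB2GRAY); hsv=cv2.cvtColor(c['image'],cv2.COLOR_RGB2HSV)
x0,y0=205,100
sub=g[y0:215,x0:395]
# casing = black frame outline: white panel closed
m=cv2.morphologyEx(np.uint8(sub[:,:140]>185),cv2.MORPH_CLOSE,np.ones((21,21)))
k=max(cv2.findContours(m,0,2)[0],key=cv2.contourArea)
P=np.array([ray(c,p[0]+[x0,y0],.058)[:2]*1000 for p in k],np.float32)
print('panel',cv2.minAreaRect(P), np.percentile(sub,[5,50,90,98]))
m=np.uint8(sub[:,130:]<60);k=max(cv2.findContours(m,0,2)[0],key=cv2.contourArea)
for q in cv2.findContours(m,0,2)[0]:
    if cv2.contourArea(q)>60:
        (u,v),r=cv2.minEnclosingCircle(q); uv=(u+x0+130,v+y0); print('key',uv,r,ray(c,uv,.06))
cv2.imwrite('pics/z2.png',cv2.resize(c['image'][100:215,205:395,::-1],None,fx=4.2,fy=4.2,interpolation=cv2.INTER_CUBIC))
E
```

```text
panel ((525.4116821289062, 121.35356140136719), (98.16580963134766, 135.76736450195312), 15.727483749389648) [ 25. 147. 192. 227.]
key (355.0, 166.15384674072266) 16.307973861694336 [0.54270816 0.01265316 0.06      ]
key (352.5, 116.5) 9.924817085266113 [0.59704134 0.04542971 0.06      ]
```

View pics/z2.png

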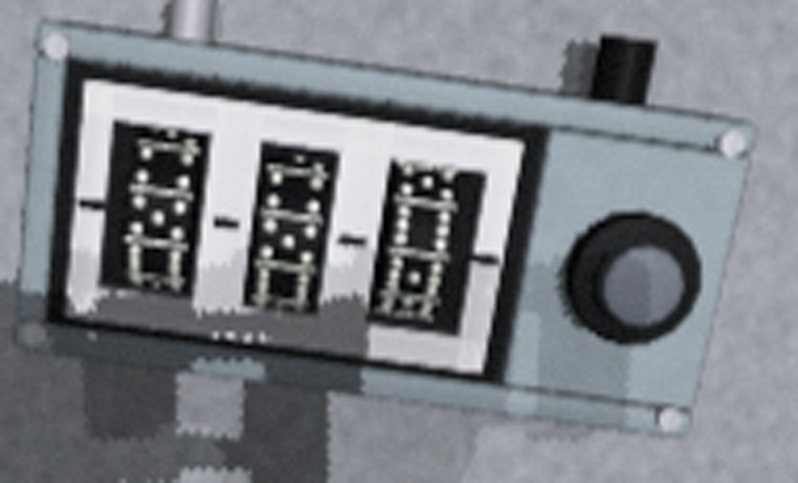

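Zoom positions: the four casing marks are at (91,204), (227,222), (351,240) and (485,259), and the chassis screws are visible. The digits need a closer view.

```bash
python3 - <<'E'
from h import *
c=snap('wrist')
Z=lambda p,z:ray(c,(205+(p[0]-1.6)/4.2,100+(p[1]-1.6)/4.2),z)[:2]*1000
M=np.array([Z(p,.058) for p in((91,204),(227,222),(351,240),(485,259))])
print(M,M.mean(0)); d=M[0]-M[3]; print(np.linalg.norm(d),'yaw',np.degrees(np.arctan2(-d[0],d[1])))
S=np.array([Z(p,.05) for p in((55,45),(733,142),(670,418),(33,333))]); print(S,S.mean(0))
for a,b in((0,1),(3,2)): d=S[a]-S[b]; print(np.linalg.norm(d),np.degrees(np.arctan2(-d[0],d[1])))
for p in((644,284),): print('key',Z(p,.072))
E
```

```text
[[494.8000931  174.26916832]
 [506.88411685 133.49276417]
 [517.53377128  95.82976847]
 [529.26430645  54.85827519]] [512.12057192 114.61249404]
124.2849282931906 yaw 16.099127466991018
[[533.81073803 202.53335734]
 [592.84540409  -1.15495379]
 [506.10362914 -26.03000741]
 [446.98731787 177.22885599]] [519.93677228  88.14431303]
212.0707898008692 16.163091634383893
211.68113710949757 16.216674726261747
key [543.47889468   9.54406709]
```

drive_tool([
  {"x": -17, "y": -7, "z": 50, "rx": 0, "ry": 0, "rz": 0.07, "fingers": 1},
  {"x": -35, "y": -14, "z": 100, "rx": 0, "ry": 0, "rz": 0.141, "fingers": 1},
  {"x": -35, "y": -14, "z": 145, "rx": 0, "ry": 0, "rz": 0.141, "fingers": 1},
  {"x": -35, "y": -14, "z": 180, "rx": 0, "ry": 0, "rz": 0.141, "fingers": 1},
  {"x": -35, "y": -14, "z": 191, "rx": 0, "ry": 0, "rz": 0.141, "fingers": 1},
  {"x": -35, "y": -14, "z": 191, "rx": 0, "ry": 0, "rz": 0.141, "fingers": 1},
  {"x": -35, "y": -14, "z": 191, "rx": 0, "ry": 0, "rz": 0.141, "fingers": 1},
])

```text
time_s: 3.02
tool_pos: [0.4561, 0.0967, 0.112]
tool_rot: [180.0, -0.1, 15.8]
force: [0.2, -0.2, -0.6]
grip_width: -0.0001
grasp_force: 0.0
```

```bash
cat >> h.py <<'E'
O=np.array([.5123,.1147,0]); YAW=np.radians(16.1)
ex=np.array([np.cos(YAW),np.sin(YAW),0]); ey=np.array([-np.sin(YAW),np.cos(YAW),0])
U=lambda x,y,z:O+x*ex+y*ey+[0,0,z]
def state():
    o=sensors.get_obs(); d=o['tool_pos']-O; f=o['force']
    print('t %.2f unit TCP mm'%o['time_s'],np.round([d@ex*1e3,d@ey*1e3,d[2]*1e3],2),'yaw',np.round(o['tool_rot'],2),'F(unit)',np.round([f@ex,f@ey,f[2]],2))
def rect(c,name,sc=7,x=(-28,28),y=(60,-60),z=.068):
    "top view of the wheels: rows = unit x (up = away), columns = unit -y"
    w,h=int((y[0]-y[1])*sc),int((x[1]-x[0])*sc)
    src=np.float32([proj(c,U(a/1e3,b/1e3,z)) for a,b in((x[1],y[0]),(x[1],y[1]),(x[0],y[1]),(x[0],y[0]))])
    H=cv2.getPerspectiveTransform(src,np.float32([(0,0),(w,0),(w,h),(0,h)]))
    im=cv2.warpPerspective(c['image'],H,(w,h),flags=cv2.INTER_CUBIC)
    if name: cv2.imwrite(f'pics/{name}.png',im[:,:,::-1])
    return im
E
python3 - <<'E'
from h import *
c=snap('wrist'); rect(c,'r3',6.6); state()
E
```

```text
t 3.08 unit TCP mm [-58.96  -1.6  112.04] yaw [ 1.7995e+02 -1.5000e-01  1.5830e+01] F(unit) [ 0.75 -0.27  0.33]
```

View pics/r3.png

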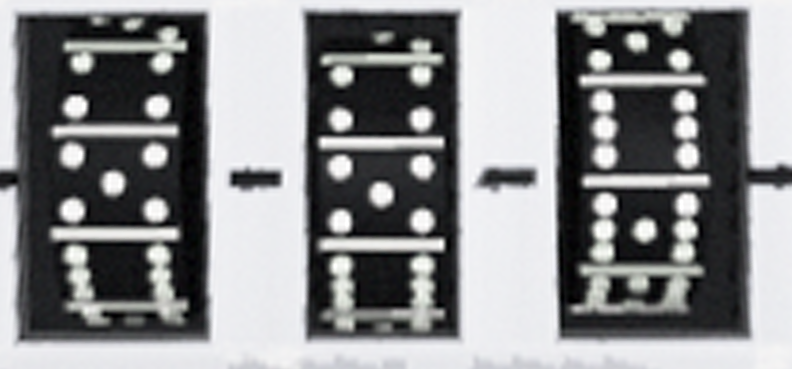

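Reading at the crown: left 5 (home), middle 5, right between 6 and 7, with the line between them at the mark (row 181). Needed turns are left +1, middle −3, right about −1.5. First I'll hover over the left wheel.

drive_tool([
  {"x": 26, "y": -21, "z": 0, "rx": 0, "ry": 0, "rz": 0, "fingers": 1},
  {"x": 52, "y": -42, "z": 10, "rx": 0, "ry": 0, "rz": 0, "fingers": 1},
  {"x": 52, "y": -42, "z": 26, "rx": 0, "ry": 0, "rz": 0, "fingers": 1},
  {"x": 52, "y": -42, "z": 28, "rx": 0, "ry": 0, "rz": 0, "fingers": 1},
  {"x": 52, "y": -42, "z": 28, "rx": 0, "ry": 0, "rz": 0, "fingers": 1},
  {"x": 52, "y": -42, "z": 28, "rx": 0, "ry": 0, "rz": 0, "fingers": 1},
])

```text
time_s: 3.82
tool_pos: [0.4937, 0.1507, 0.0832]
tool_rot: [179.9, -0.1, 15.8]
force: [-0.0, -0.6, 0.3]
grip_width: 0.0004
grasp_force: 0.0
```

```bash
python3 - <<'E'
from h import *
state()
c=snap('wrist','w4')
E
```

```text
t 3.83 unit TCP mm [-7.94 39.74 83.15] yaw [ 1.7993e+02 -5.0000e-02  1.5790e+01] F(unit) [-0.19 -0.57  0.32]
```

View pics/w4.png

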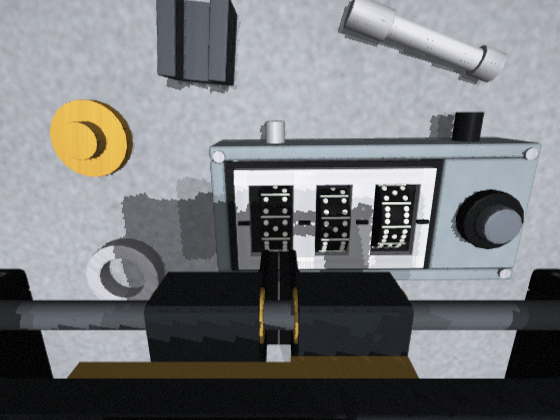

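drive_tool([
  {"x": 0, "y": -3, "z": 2, "rx": 0, "ry": 0, "rz": 0, "fingers": 1},
  {"x": 0, "y": -3, "z": 3, "rx": 0, "ry": 0, "rz": 0, "fingers": 1},
  {"x": 0, "y": -3, "z": 4, "rx": 0, "ry": 0, "rz": 0, "fingers": 1},
  {"x": 0, "y": -3, "z": 4, "rx": 0, "ry": 0, "rz": 0, "fingers": 1},
  {"x": 0, "y": -3, "z": 4, "rx": 0, "ry": 0, "rz": 0, "fingers": 1},
])

```text
time_s: 4.5
tool_pos: [0.4925, 0.1544, 0.0785]
tool_rot: [180.0, 0.0, 15.9]
force: [-0.0, 0.3, 0.0]
grip_width: 0.0005
grasp_force: 0.0
```

```bash
python3 - <<'E'
from h import *
state()
E
```

```text
t 4.50 unit TCP mm [-8.   43.58 78.5 ] yaw [180.     0.    15.86] F(unit) [0.08 0.33 0.02]
```

drive_tool([
  {"x": 0, "y": 0, "z": 0.4, "rx": 0, "ry": 0, "rz": 0, "fingers": 1},
  {"x": 0, "y": 0, "z": 0.8, "rx": 0, "ry": 0, "rz": 0, "fingers": 1},
  {"x": 0, "y": 0, "z": 0.8, "rx": 0, "ry": 0, "rz": 0, "fingers": 1},
])

```text
time_s: 4.88
tool_pos: [0.4925, 0.1543, 0.0777]
tool_rot: [180.0, 0.0, 15.9]
force: [0.2, 0.4, -0.2]
grip_width: 0.0004
grasp_force: 0.0
```

drive_tool([
  {"x": 0, "y": 0, "z": 0.3, "rx": 0, "ry": 0, "rz": 0, "fingers": 1},
  {"x": 0, "y": 0, "z": 0.6, "rx": 0, "ry": 0, "rz": 0, "fingers": 1},
  {"x": 0, "y": 0, "z": 0.6, "rx": 0, "ry": 0, "rz": 0, "fingers": 1},
])

```text
time_s: 5.25
tool_pos: [0.4925, 0.1543, 0.0771]
tool_rot: [180.0, 0.0, 15.9]
force: [0.4, -0.4, -0.9]
grip_width: 0.0005
grasp_force: 0.0
```

drive_tool([
  {"x": 0, "y": 0, "z": 0.4, "rx": 0, "ry": 0, "rz": 0, "fingers": 1},
  {"x": 0, "y": 0, "z": 0.6, "rx": 0, "ry": 0, "rz": 0, "fingers": 1},
  {"x": 0, "y": 0, "z": 0.6, "rx": 0, "ry": 0, "rz": 0, "fingers": 1},
])

```text
time_s: 5.62
tool_pos: [0.4925, 0.1544, 0.0765]
tool_rot: [180.0, 0.0, 15.9]
force: [0.3, -0.2, 0.3]
grip_width: 0.0004
grasp_force: 0.0
```

drive_tool([
  {"x": 0, "y": 0, "z": 0.3, "rx": 0, "ry": 0, "rz": 0, "fingers": 1},
  {"x": 0, "y": 0, "z": 0.5, "rx": 0, "ry": 0, "rz": 0, "fingers": 1},
  {"x": 0, "y": 0, "z": 0.5, "rx": 0, "ry": 0, "rz": 0, "fingers": 1},
])

```text
time_s: 6.0
tool_pos: [0.4925, 0.1543, 0.076]
tool_rot: [180.0, 0.0, 15.9]
force: [-1.9, 0.6, 0.0]
grip_width: 0.0002
grasp_force: 0.0
```

drive_tool([
  {"x": 0, "y": 0, "z": -1.0, "rx": 0, "ry": 0, "rz": 0, "fingers": 1},
  {"x": 4, "y": 0, "z": -1.0, "rx": 0, "ry": 0, "rz": 0, "fingers": 1},
  {"x": 4, "y": 0, "z": -0.5, "rx": 0, "ry": 0, "rz": 0, "fingers": 1},
  {"x": 4, "y": 0, "z": 0, "rx": 0, "ry": 0, "rz": 0, "fingers": 1},
  {"x": 4, "y": 0, "z": 0, "rx": 0, "ry": 0, "rz": 0, "fingers": 1},
])

```text
time_s: 6.62
tool_pos: [0.4962, 0.1554, 0.0759]
tool_rot: [180.0, 0.0, 15.9]
force: [-0.3, 0.4, 0.0]
grip_width: 0.0002
grasp_force: 0.0
```

```bash
python3 - <<'E'
from h import *
for i in range(4): state(); snap('side')
E
```

```text
t 6.62 unit TCP mm [-4.18 43.58 75.89] yaw [1.800e+02 2.000e-02 1.586e+01] F(unit) [-0.16  0.44  0.04]
t 6.67 unit TCP mm [-4.12 43.55 75.95] yaw [1.800e+02 1.000e-02 1.586e+01] F(unit) [ 0.73  0.51 -0.29]
t 6.72 unit TCP mm [-4.09 43.55 75.99] yaw [1.7999e+02 1.0000e-02 1.5860e+01] F(unit) [-0.23  0.55 -0.56]
t 6.78 unit TCP mm [-4.1  43.52 75.99] yaw [1.7999e+02 1.0000e-02 1.5860e+01] F(unit) [ 0.54 -0.48 -0.05]
```

drive_tool([
  {"x": 0, "y": 0, "z": 0.4, "rx": 0, "ry": 0, "rz": 0, "fingers": 1},
  {"x": 0, "y": 0, "z": 0.7, "rx": 0, "ry": 0, "rz": 0, "fingers": 1},
  {"x": 0, "y": 0, "z": 0.7, "rx": 0, "ry": 0, "rz": 0, "fingers": 1},
])

```text
time_s: 7.2
tool_pos: [0.4963, 0.1554, 0.0753]
tool_rot: [180.0, 0.0, 15.9]
force: [-0.3, -0.2, 0.7]
grip_width: 0.0005
grasp_force: 0.0
```

drive_tool([
  {"x": 0, "y": 0, "z": 0.4, "rx": 0, "ry": 0, "rz": 0, "fingers": 1},
  {"x": 0, "y": 0, "z": 0.6, "rx": 0, "ry": 0, "rz": 0, "fingers": 1},
  {"x": 0, "y": 0, "z": 0.6, "rx": 0, "ry": 0, "rz": 0, "fingers": 1},
])

```text
time_s: 7.58
tool_pos: [0.4963, 0.1554, 0.0747]
tool_rot: [180.0, 0.0, 15.9]
force: [0.6, -0.4, -0.7]
grip_width: 0.0005
grasp_force: 0.0
```

drive_tool([
  {"x": 0, "y": 0, "z": 0.4, "rx": 0, "ry": 0, "rz": 0, "fingers": 1},
  {"x": 0, "y": 0, "z": 0.7, "rx": 0, "ry": 0, "rz": 0, "fingers": 1},
  {"x": 0, "y": 0, "z": 0.7, "rx": 0, "ry": 0, "rz": 0, "fingers": 1},
])

```text
time_s: 7.95
tool_pos: [0.4963, 0.1554, 0.074]
tool_rot: [180.0, 0.0, 15.9]
force: [0.8, 0.2, -0.1]
grip_width: 0.0004
grasp_force: 0.0
```

drive_tool([
  {"x": 0, "y": 0, "z": 0.4, "rx": 0, "ry": 0, "rz": 0, "fingers": 1},
  {"x": 0, "y": 0, "z": 0.6, "rx": 0, "ry": 0, "rz": 0, "fingers": 1},
  {"x": 0, "y": 0, "z": 0.6, "rx": 0, "ry": 0, "rz": 0, "fingers": 1},
])

```text
time_s: 8.32
tool_pos: [0.4963, 0.1554, 0.0734]
tool_rot: [180.0, 0.0, 15.9]
force: [0.5, 0.3, 0.0]
grip_width: 0.0003
grasp_force: 0.0
```

```bash
python3 - <<'E'
from h import *
state(); c=snap('wrist'); a=c['image'][150:300,190:390]
d=snap('scene'); b=d['image'][130:230,240:350]; 
a=cv2.resize(a,(800,600),interpolation=cv2.INTER_CUBIC)[:,:,::-1]
b=cv2.resize(b,(660,600),interpolation=cv2.INTER_CUBIC)[:,:,::-1]
cv2.imwrite('pics/c5.png',cv2.resize(np.hstack([a,b]),(800,329)))
E
```

```text
t 8.32 unit TCP mm [-4.06 43.52 73.38] yaw [1.800e+02 1.000e-02 1.586e+01] F(unit) [0.61 0.18 0.04]
```

View pics/c5.png

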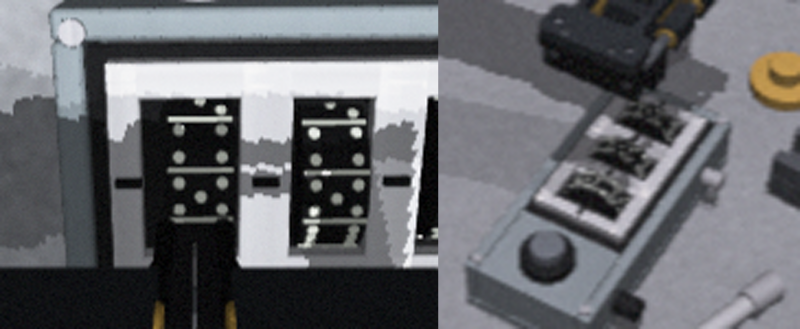

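The wrist view shows the tip's front edge about 11 mm short of the crown (tip at row 220, marks at row 182), so there's no contact yet. I'll check the offset by projection.

```bash
python3 - <<'E'
from h import *
from scipy.spatial.transform import Rotation as R
o=sensors.get_obs(); c=snap('wrist'); T=R.from_euler('xyz',o['tool_rot'],degrees=True).as_matrix()
for x in(-9.5,0,5,9.5): print('tip',x,proj(c,o['tool_pos']+T@[x/1e3,0,.008]))
print('marks pred',[proj(c,U(0,y,.058)) for y in(.061,.02,-.02)])
for u in(128,265,396):
    p=ray(c,(190+u/2.19,150+182/2.19),.058); d=p-O; print('mark unit',d@ex*1e3,d@ey*1e3)
E
```

```text
tip -9.5 [279.11840201 255.87633171]
tip 0 [279.13204048 242.60466675]
tip 5 [279.13936714 235.47505516]
tip 9.5 [279.14605109 228.97085957]
marks pred [array([253.05904875, 232.82930131]), array([314.18334147, 232.61276098]), array([373.85353582, 232.40137197])]
mark unit -0.18645373658023767 64.10021127137136
mark unit -0.34572400902948186 22.122520709712308
mark unit -0.49798931568031696 -18.008922701352255
```

drive_tool([
  {"x": 0, "y": 0, "z": -7, "rx": 0, "ry": 0, "rz": 0, "fingers": 1},
  {"x": 5, "y": 0, "z": -7, "rx": 0, "ry": 0, "rz": 0, "fingers": 1},
  {"x": 10, "y": 0, "z": -7, "rx": 0, "ry": 0, "rz": 0, "fingers": 1},
  {"x": 10, "y": 0, "z": -6.6, "rx": 0, "ry": 0, "rz": 0, "fingers": 1},
  {"x": 10, "y": 0, "z": -6.2, "rx": 0, "ry": 0, "rz": 0, "fingers": 1},
  {"x": 10, "y": 0, "z": -6, "rx": 0, "ry": 0, "rz": 0, "fingers": 1},
])

```text
time_s: 9.22
tool_pos: [0.5057, 0.1581, 0.0792]
tool_rot: [180.0, 0.0, 15.9]
force: [0.2, -0.8, -0.9]
grip_width: 0.0004
grasp_force: 0.0
```

drive_tool([
  {"x": 0, "y": 0, "z": 0.3, "rx": 0, "ry": 0, "rz": 0, "fingers": 1},
  {"x": 0, "y": 0, "z": 0.6, "rx": 0, "ry": 0, "rz": 0, "fingers": 1},
  {"x": 0, "y": 0, "z": 0.6, "rx": 0, "ry": 0, "rz": 0, "fingers": 1},
])

```text
time_s: 9.6
tool_pos: [0.5059, 0.1581, 0.0788]
tool_rot: [180.0, 0.0, 15.9]
force: [-0.3, 0.5, -0.5]
grip_width: 0.0004
grasp_force: 0.0
```

drive_tool([
  {"x": 0, "y": 0, "z": 0.4, "rx": 0, "ry": 0, "rz": 0, "fingers": 1},
  {"x": 0, "y": 0, "z": 0.7, "rx": 0, "ry": 0, "rz": 0, "fingers": 1},
  {"x": 0, "y": 0, "z": 0.7, "rx": 0, "ry": 0, "rz": 0, "fingers": 1},
])

```text
time_s: 9.98
tool_pos: [0.5059, 0.1582, 0.0781]
tool_rot: [180.0, 0.0, 15.9]
force: [-0.3, -0.7, 0.6]
grip_width: 0.0005
grasp_force: 0.0
```

drive_tool([
  {"x": 0, "y": 0, "z": 0.4, "rx": 0, "ry": 0, "rz": 0, "fingers": 1},
  {"x": 0, "y": 0, "z": 0.7, "rx": 0, "ry": 0, "rz": 0, "fingers": 1},
  {"x": 0, "y": 0, "z": 0.7, "rx": 0, "ry": 0, "rz": 0, "fingers": 1},
])

```text
time_s: 10.35
tool_pos: [0.506, 0.1581, 0.0774]
tool_rot: [180.0, 0.0, 15.9]
force: [-0.4, -0.7, 0.7]
grip_width: 0.0006
grasp_force: 0.0
```

drive_tool([
  {"x": 0, "y": 0, "z": 0.4, "rx": 0, "ry": 0, "rz": 0, "fingers": 1},
  {"x": 0, "y": 0, "z": 0.7, "rx": 0, "ry": 0, "rz": 0, "fingers": 1},
  {"x": 0, "y": 0, "z": 0.7, "rx": 0, "ry": 0, "rz": 0, "fingers": 1},
])

```text
time_s: 10.72
tool_pos: [0.506, 0.1582, 0.0767]
tool_rot: [180.0, 0.0, 15.9]
force: [0.5, 0.4, 0.1]
grip_width: 0.0005
grasp_force: 0.0
```

drive_tool([
  {"x": 0, "y": 0, "z": 0.4, "rx": 0, "ry": 0, "rz": 0, "fingers": 1},
  {"x": 0, "y": 0, "z": 0.7, "rx": 0, "ry": 0, "rz": 0, "fingers": 1},
  {"x": 0, "y": 0, "z": 0.7, "rx": 0, "ry": 0, "rz": 0, "fingers": 1},
])

```text
time_s: 11.1
tool_pos: [0.5059, 0.1581, 0.076]
tool_rot: [180.0, 0.0, 15.9]
force: [0.4, 0.6, -0.9]
grip_width: 0.0004
grasp_force: 0.0
```

drive_tool([
  {"x": 0, "y": 0, "z": 0.4, "rx": 0, "ry": 0, "rz": 0, "fingers": 1},
  {"x": 0, "y": 0, "z": 0.7, "rx": 0, "ry": 0, "rz": 0, "fingers": 1},
  {"x": 0, "y": 0, "z": 0.7, "rx": 0, "ry": 0, "rz": 0, "fingers": 1},
])

```text
time_s: 11.48
tool_pos: [0.5059, 0.1582, 0.0753]
tool_rot: [180.0, 0.0, 15.9]
force: [0.1, -0.3, 0.5]
grip_width: 0.0003
grasp_force: 0.0
```

```bash
python3 - <<'E'
from h import *
state(); c=snap('wrist'); a=c['image'][170:290,210:370]
a=cv2.resize(a,(800,600),interpolation=cv2.INTER_CUBIC)[:,:,::-1]
d=snap('side'); cv2.imwrite('pics/side6.png',d['image'][:,:,::-1])
b=cv2.resize(d['image'][150:240,220:310],(600,600),interpolation=cv2.INTER_CUBIC)[:,:,::-1]
cv2.imwrite('pics/c6.png',cv2.resize(np.hstack([a,b]),(800,343)))
E
```

```text
t 11.47 unit TCP mm [ 5.95 43.53 75.28] yaw [1.800e+02 1.000e-02 1.586e+01] F(unit) [ 0.   -0.34  0.45]
```

View pics/c6.png

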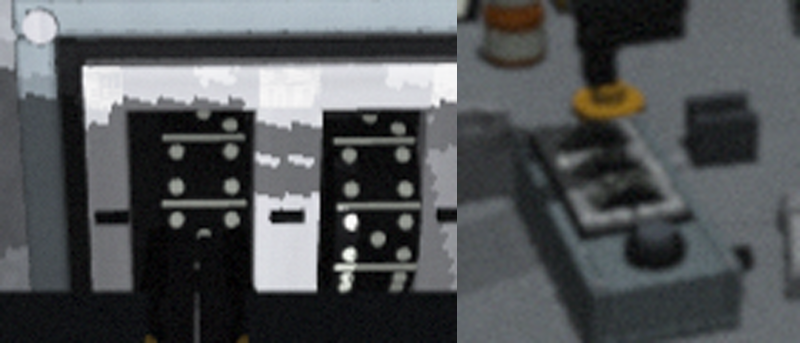

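The wrist view shows the fingertip's front edge just reaching the crown (row 232, versus marks at row 216). I'll check the tip against the side view numerically.

```bash
python3 - <<'E'
from h import *
o=sensors.get_obs(); 
for n in('side','scene'):
    c=snap(n); print(n,'tip pred',proj(c,o['tool_pos']-[0,0,.008]),'crown pred',proj(c,U(0,.042,.07)),'mark',[proj(c,U(0,y,.058)) for y in(.062,.022,-.018)])
    if n=='side':
        a=cv2.imread('pics/side0.png',0).astype(int); b=cv2.cvtColor(c['image'],cv2.COLOR_RGB2GRAY).astype(int)
        print(a[166:200:2,246:270:2]); print(b[166:200:2,246:270:2])
E
```

```text
side tip pred [257.06162505 183.69946932] crown pred [255.13340127 183.41917104] mark [array([253.3322523 , 183.91289475]), array([257.15932414, 190.49623269]), array([261.19842601, 197.44430519])]
[[ 95  96  93  97  95  96 101  98  94  99  96  98]
 [ 97  97  93  93  97  93  94  96  98  97  99  95]
 [ 95 100  92  94  93  98 100 102 100  96  99  97]
 [ 98  97  97  93  92  99 104 101  95  95  99  95]
 [ 95  94  93 101  87  60  72  72  65  85 101  95]
 [ 98  92  89  95  87  54  47  57  65  93 107  95]
 [ 98  89  66  82  97  99  89  90  94 102  97  74]
 [ 97  92  72  49  60  71  80  90  89  90  86  84]
 [102 105 100  72  47  52  64  87 120 127  93  88]
 [117 113  81  44  47  32  30  33  64 127 123  89]
 [ 88  68  47  27  21  18  20  14  24  78 128 109]
 [ 95  38  33  20  30  38  29  44  71 108 132 135]
 [133  96  98 110  96  68  54  61  72 106 112 125]
 [151 149 124  93  62  48  32  40  52  40  53  90]
 [124 127  88  52  54  30  21  16  20  28  53  76]
 [ 77 134 113  60  56  66  76  89  54  54  55  92]
 [ 39 116 146 130 132 121  71  61  71  60  39  48]]
[[106 101 103  59  10  16  11  21 
[... 332 characters left out ...]
  75  48  62  76  78  82  87  88  90  94]
 [ 92  74  82  47  28  25  34  50  79 108  87  91]
 [ 56  50  40  20  19  17  24  25  40  88 108  94]
 [ 54  41  29  22  18  17  19  17  16  53  96 100]
 [ 45  33  21  18  27  37  25  25  37  63 116 116]
 [ 78  83  86  91  81  51  33  31  36  54 101 114]
 [102 134 109  84  41  27  22  22  27  20  47  84]
 [ 61  81  60  35  31  17  15  16  22  28  38  56]
 [ 39  55  53  34  35  26  45  72  47  47  52  61]
 [ 27  49  50  57  72  70  48  50  65  52  43  42]]
scene tip pred [306.14246108 165.42614084] crown pred [303.81272743 164.17487896] mark [array([307.3708124 , 162.56382885]), array([299.74601688, 172.44925371]), array([291.82063998, 182.7243775 ])]
```

The side view shows the finger ending near row 172, well above the predicted row 183.7. The real tip must be higher than I assumed, so I'll solve for its height from both views.

```bash
python3 - <<'E'
from h import *
o=sensors.get_obs(); w=snap('wrist'); s=snap('side'); p=o['tool_pos']
for dz in(-8,0,5,10,15,20,25): print(dz,'side',proj(s,p+[0,0,dz/1e3]).round(1),'wrist x=+9.5',proj(w,p+ex*.0095+[0,0,dz/1e3]).round(1),'x=5',proj(w,p+ex*.005+[0,0,dz/1e3]).round(1))
g=cv2.cvtColor(w['image'],cv2.COLOR_RGB2GRAY); print(g[236:262:2,262:300:3]); print(o['grip_width'],o['qpos'])
E
```

```text
-8 side [257.  183.7] wrist x=+9.5 [279. 229.] x=5 [279.1 235.5]
0 side [257.  181.2] wrist x=+9.5 [279.1 233.6] x=5 [279.1 240.3]
5 side [257.  179.6] wrist x=+9.5 [279.1 236.6] x=5 [279.1 243.4]
10 side [256.9 178. ] wrist x=+9.5 [279.1 239.8] x=5 [279.1 246.8]
15 side [256.9 176.5] wrist x=+9.5 [279.1 243.1] x=5 [279.1 250.2]
20 side [256.9 174.9] wrist x=+9.5 [279.1 246.6] x=5 [279.1 253.9]
25 side [256.8 173.3] wrist x=+9.5 [279.1 250.3] x=5 [279.1 257.7]
[[ 18  14  27 153  55  17   9  15  16 133 146  15  50]
 [ 20  14  22  59  17   9  18  17  15  14  15  15  68]
 [ 15  17 122 123 124 124 125 123 124 126 127 117  72]
 [  6  17  73  72  71  73  74  72  69  73  71  48  75]
 [ 17  17  15 114  14  16  23  14  14  70  95  16  80]
 [ 15  17  27 148  80  15  11  16  16 154 147  15  76]
 [ 19  15  18 150  43  14  18  11  14 120 106  15  73]
 [  9   6   7  23  10  19  78  44  10   7   4  10  77]
 [  9   9   8  10  12  10  66  57   8   6   5   5  82]
 [  4   0   9   6   4  14  15  13   9   6   6   8  80]
 [  5  12   4  12  12  13  12  13  11   3   3  15  84]
 [  8   9  11  16   6  10  12  12  13   2  10   7  80]
 [  7   5   8   6  12  10  12   8  10   9   8   7  79]]
0.0007887476838558298 [  24.81304468   15.12772968  -50.45681806  106.94906589   12.95718683
   63.87766729 -104.57203925]
```

Both views agree: the real tip is about 25 mm above the TCP reading, not 8 mm below it. I'll descend most of the gap, then check again.

drive_tool([
  {"x": -6, "y": 0, "z": 5, "rx": 0, "ry": 0, "rz": 0, "fingers": 1},
  {"x": -12, "y": 1, "z": 11, "rx": 0, "ry": 0, "rz": 0, "fingers": 1},
  {"x": -12, "y": 1, "z": 17, "rx": 0, "ry": 0, "rz": 0, "fingers": 1},
  {"x": -12, "y": 1, "z": 20, "rx": 0, "ry": 0, "rz": 0, "fingers": 1},
  {"x": -12, "y": 1, "z": 20, "rx": 0, "ry": 0, "rz": 0, "fingers": 1},
])

```text
time_s: 12.4
tool_pos: [0.4946, 0.1539, 0.055]
tool_rot: [-180.0, 0.0, 15.9]
force: [-0.4, 0.6, 0.2]
grip_width: 0.0002
grasp_force: 0.0
```

```bash
python3 - <<'E'
from h import *
state(); o=sensors.get_obs(); s=snap('side'); p=o['tool_pos']
a=cv2.imread('pics/side0.png',0).astype(int); b=cv2.cvtColor(s['image'],cv2.COLOR_RGB2GRAY).astype(int)
print(a[170:190,244:264:2]); print(b[170:190,244:264:2])
for dz in(20,25,30): print(dz,proj(s,p+[0,0,dz/1e3]).round(1))
w=snap('wrist');print(cv2.cvtColor(w['image'],cv2.COLOR_RGB2GRAY)[240:262:2,250:310:3])
E
```

```text
t 12.40 unit TCP mm [-6.09 42.59 55.04] yaw [-1.7999e+02  2.0000e-02  1.5860e+01] F(unit) [-0.27  0.67  0.23]
[[ 99  95 100  92  94  93  98 100 102 100]
 [ 98 100  96  96  96  98 101 101 103 101]
 [ 93  98  97  97  93  92  99 104 101  95]
 [ 95  99 101  94  97  91  79  88  91  84]
 [ 96  95  94  93 101  87  60  72  72  65]
 [ 99  97  93  93  97  85  45  56  54  58]
 [ 94  98  92  89  95  87  54  47  57  65]
 [104  95  96  78  98 101  74  69  72  81]
 [ 99  98  89  66  82  97  99  89  90  94]
 [ 94  95  92  61  57  82  93  96  90  90]
 [ 91  97  92  72  49  60  71  80  90  89]
 [100  98  93  87  54  49  56  74  95 119]
 [ 87 102 105 100  72  47  52  64  87 120]
 [101 103 116  99  59  47  38  45  60  95]
 [124 117 113  81  44  47  32  30  33  64]
 [135 104  83  56  40  37  20  22  25  43]
 [134  88  68  47  27  21  18  20  14  24]
 [132  87  53  41  22  16  14  17  29  38]
 [136  95  38  33  20  30  38  29  44  71]
 [126 114  50  53  59  66  68  47  60  80]]
[[ 99  83  27  12  16   8  17  51  80  88]
 [ 99  92  45  13   6  15  22  75 101 105]
 [ 98  99  60   8  13   9  25  83 108 108]

[... 1018 characters left out ...]
  30 116
  119  97]
 [101  14  16  16  15  12  16  12  14  29 121  10  16  12  16  22  27 113
  222 191]
 [105  15  15  16  11  14  17  12   6  77 147  36  15  12  16  14  22 116
  223 219]
 [107  17  19  23  14   4   8   9  12  56 149  26  14  12   5   9  28 133
  223 218]
 [109  18  19   6   7   5   7  11   4  13  23   6   4   9   8   4  25 139
  223 219]
 [112  16  11  17   7  10  14  14  12  18   9   5  13  10  14   6  30 215
  223 221]
 [112  18  15  14   8  11  10  16  15  10  14  12   9   9   1   6  35 221
  225 219]
 [116  13  14  18   8  10   4  14   8   9  11  13  10   6  12   8  36 218
  221 216]
 [113  11  19  15   6   5  13  14   8  26   7  12  14   5  10   1  31 135
  220 218]]
```

drive_tool([
  {"x": 0, "y": 0, "z": 3, "rx": 0, "ry": 0, "rz": 0, "fingers": 1},
  {"x": 0, "y": 0, "z": 5, "rx": 0, "ry": 0, "rz": 0, "fingers": 1},
  {"x": 0, "y": 0, "z": 5.6, "rx": 0, "ry": 0, "rz": 0, "fingers": 1},
  {"x": 0, "y": 0, "z": 6, "rx": 0, "ry": 0, "rz": 0, "fingers": 1},
  {"x": 0, "y": 0, "z": 6, "rx": 0, "ry": 0, "rz": 0, "fingers": 1},
])

```text
time_s: 13.12
tool_pos: [0.4947, 0.1539, 0.0493]
tool_rot: [180.0, 0.0, 15.9]
force: [0.9, -0.3, 0.2]
grip_width: 0.0008
grasp_force: 0.0
```

drive_tool([
  {"x": 0, "y": 0, "z": 0.4, "rx": 0, "ry": 0, "rz": 0, "fingers": 1},
  {"x": 0, "y": 0, "z": 0.7, "rx": 0, "ry": 0, "rz": 0, "fingers": 1},
  {"x": 0, "y": 0, "z": 0.7, "rx": 0, "ry": 0, "rz": 0, "fingers": 1},
])

```text
time_s: 13.5
tool_pos: [0.4947, 0.1539, 0.0486]
tool_rot: [180.0, 0.0, 15.9]
force: [0.5, 0.7, -1.2]
grip_width: 0.0003
grasp_force: 0.0
```

drive_tool([
  {"x": 0, "y": 0, "z": 0.4, "rx": 0, "ry": 0, "rz": 0, "fingers": 1},
  {"x": 0, "y": 0, "z": 0.7, "rx": 0, "ry": 0, "rz": 0, "fingers": 1},
  {"x": 0, "y": 0, "z": 0.7, "rx": 0, "ry": 0, "rz": 0, "fingers": 1},
])

```text
time_s: 13.88
tool_pos: [0.4947, 0.1539, 0.0479]
tool_rot: [180.0, 0.0, 15.9]
force: [-0.1, -0.0, -0.5]
grip_width: 0.0003
grasp_force: 0.0
```

drive_tool([
  {"x": 0, "y": 0, "z": 0.4, "rx": 0, "ry": 0, "rz": 0, "fingers": 1},
  {"x": 0, "y": 0, "z": 0.7, "rx": 0, "ry": 0, "rz": 0, "fingers": 1},
  {"x": 0, "y": 0, "z": 0.7, "rx": 0, "ry": 0, "rz": 0, "fingers": 1},
])

```text
time_s: 14.25
tool_pos: [0.4947, 0.1539, 0.0472]
tool_rot: [180.0, 0.0, 15.9]
force: [0.1, -0.6, -0.6]
grip_width: 0.0
grasp_force: 0.0
```

drive_tool([
  {"x": 0, "y": 0, "z": 0.3, "rx": 0, "ry": 0, "rz": 0, "fingers": 1},
  {"x": 0, "y": 0, "z": 0.6, "rx": 0, "ry": 0, "rz": 0, "fingers": 1},
  {"x": 0, "y": 0, "z": 0.6, "rx": 0, "ry": 0, "rz": 0, "fingers": 1},
])

```text
time_s: 14.62
tool_pos: [0.4947, 0.1539, 0.0466]
tool_rot: [180.0, 0.0, 15.9]
force: [0.1, 0.4, 0.0]
grip_width: 0.0005
grasp_force: 0.0
```

drive_tool([
  {"x": 0, "y": 0, "z": 0.4, "rx": 0, "ry": 0, "rz": 0, "fingers": 1},
  {"x": 0, "y": 0, "z": 0.7, "rx": 0, "ry": 0, "rz": 0, "fingers": 1},
  {"x": 0, "y": 0, "z": 0.7, "rx": 0, "ry": 0, "rz": 0, "fingers": 1},
])

```text
time_s: 15.0
tool_pos: [0.4947, 0.1539, 0.0459]
tool_rot: [180.0, 0.0, 15.9]
force: [-0.1, 0.3, 1.1]
grip_width: 0.0006
grasp_force: 0.0
```

drive_tool([
  {"x": 0, "y": 0, "z": 0.3, "rx": 0, "ry": 0, "rz": 0, "fingers": 1},
  {"x": 0, "y": 0, "z": 0.6, "rx": 0, "ry": 0, "rz": 0, "fingers": 1},
  {"x": 0, "y": 0, "z": 0.6, "rx": 0, "ry": 0, "rz": 0, "fingers": 1},
])

```text
time_s: 15.38
tool_pos: [0.4947, 0.1539, 0.0453]
tool_rot: [180.0, 0.0, 15.9]
force: [-0.5, 0.4, -0.3]
grip_width: 0.0007
grasp_force: 0.0
```

```bash
python3 - <<'E'
from h import *
state(); snap('wrist'); state()
E
```

```text
t 15.38 unit TCP mm [-6.05 42.56 45.28] yaw [1.800e+02 1.000e-02 1.586e+01] F(unit) [-0.33  0.5  -0.28]
t 15.43 unit TCP mm [-6.04 42.56 45.3 ] yaw [180.     0.    15.86] F(unit) [0.1  0.32 0.15]
```

drive_tool([
  {"x": 0, "y": 0, "z": 0.8, "rx": 0, "ry": 0, "rz": 0, "fingers": 1},
  {"x": 0, "y": 0, "z": 0.8, "rx": 0, "ry": 0, "rz": 0, "fingers": 1},
])

```text
time_s: 15.68
tool_pos: [0.4946, 0.1539, 0.0444]
tool_rot: [180.0, 0.0, 15.9]
force: [-1.1, 1.2, -0.1]
grip_width: 0.0004
grasp_force: 0.0
```

drive_tool([
  {"x": 0, "y": 0, "z": 0.6, "rx": 0, "ry": 0, "rz": 0, "fingers": 1},
  {"x": 0, "y": 0, "z": 0.6, "rx": 0, "ry": 0, "rz": 0, "fingers": 1},
])

```text
time_s: 15.92
tool_pos: [0.4946, 0.1539, 0.0438]
tool_rot: [180.0, 0.0, 15.9]
force: [-0.0, -0.1, 0.5]
grip_width: 0.0004
grasp_force: 0.0
```

drive_tool([
  {"x": 0, "y": 0, "z": 0.7, "rx": 0, "ry": 0, "rz": 0, "fingers": 1},
  {"x": 0, "y": 0, "z": 0.7, "rx": 0, "ry": 0, "rz": 0, "fingers": 1},
])

```text
time_s: 16.18
tool_pos: [0.4948, 0.1539, 0.0433]
tool_rot: [180.0, -0.0, 15.9]
force: [0.2, -0.1, 0.9]
grip_width: 0.0006
grasp_force: 0.3
```

drive_tool([
  {"x": 0, "y": 0, "z": 0.6, "rx": 0, "ry": 0, "rz": 0, "fingers": 1},
  {"x": 0, "y": 0, "z": 0.6, "rx": 0, "ry": 0, "rz": 0, "fingers": 1},
])

```text
time_s: 16.42
tool_pos: [0.4949, 0.154, 0.0429]
tool_rot: [180.0, -0.0, 15.9]
force: [-0.4, 0.4, 3.1]
grip_width: 0.0005
grasp_force: 1.8
```

```bash
python3 - <<'E'
from h import *
state(); s=snap('side'); w=snap('wrist'); state()
b=cv2.cvtColor(s['image'],cv2.COLOR_RGB2GRAY).astype(int)
print(b[174:192,240:266:2]);print(cv2.cvtColor(w['image'],cv2.COLOR_RGB2GRAY)[230:270:2,244:310:3])
E
```

```text
t 16.43 unit TCP mm [-5.81 42.55 42.94] yaw [ 1.7999e+02 -2.0000e-02  1.5860e+01] F(unit) [-0.24  0.45  3.1 ]
t 16.52 unit TCP mm [-5.85 42.61 42.89] yaw [ 1.7999e+02 -2.0000e-02  1.5860e+01] F(unit) [-0.4   0.39  3.87]
[[103 101 103  86  27  12  15   9  14  26  35  40  75]
 [105 106 102  93  44  12  12   8  22  36  53  58  90]
 [105 101 103  99  63  13  13  22  16  41  59  66  94]
 [102 104 104 104  76  19   5  13  15  55  76  81 103]
 [101 102 108 104  76  17   8  13  17  72  99 102 108]
 [104 105 103 106  79  17  15  14  26  72  99 102  96]
 [106  97 100 103  77  17  12  21  11  59  91  93  93]
 [ 99 100 105 102  81  19  10  16   8  48  82 108 126]
 [ 99 100 100  97  82  30  11  12  20  31  73 111 133]
 [ 94  89  80  79  67  24  11  18  13  27  50  87 135]
 [ 71  65  66  59  52  30  17  28  21  22  28  60 129]
 [ 43  48  58  57  45  29  23  19   8  18  18  44 106]
 [ 35  54  54  58  43  30  18  19  14  16  14  35  91]
 [ 28  50  53  48  33  21  14  17  19  14  20  25  83]
 [ 20  44  54  43  28  16  14  11  20  15  27  42  86]
 [ 23  36  52  52  29  28  39  50  46  29  26  54  98]

[... 1271 characters left out ...]
3  15   9  13  10   6  13   2
   11 111 119 115]
 [116 116  60  15  17  14   2  10   8  13  13  28  14  11  13   4   7   8
    5 110 116 134]
 [117 119  59  13  17  17   1  11   8  16  13  27  12  10  11   4   0   7
   17 109 121 195]
 [113 119  60  17  14  17   2  12   2  15   7  24  14  12   9   7   7   4
   13 111 119 222]
 [115 120  58  14  15  12  12   4  11  10  18  13  15  10  11   4   6   2
   14 104 117 222]
 [114 118  61  17  17  14   3  12   7  18  13  15  13  11  15   1   0  11
   11 107 131 221]
 [115 118  61  19  18  20   6   3  10  10  16   7  13  14  11   8   1  13
   15 108 125 221]
 [117 115  63  14  13  14   9   8  11  13  16  19  10   9  11  10   3   9
   14 111 116 194]]
```

Contact at TCP z of about 43.3 mm, and the combined stiffness feels like roughly 5 N/mm, which is gentle. Now I'll press to about 9 N and roll the first half digit.

drive_tool([
  {"x": 0, "y": 0, "z": 0.6, "rx": 0, "ry": 0, "rz": 0, "fingers": 1},
  {"x": 0, "y": 0, "z": 1.1, "rx": 0, "ry": 0, "rz": 0, "fingers": 1},
  {"x": 2, "y": 0, "z": 1.1, "rx": 0, "ry": 0, "rz": 0, "fingers": 1},
  {"x": 4, "y": 0, "z": 1.1, "rx": 0, "ry": 0, "rz": 0, "fingers": 1},
])

```text
time_s: 17.02
tool_pos: [0.4993, 0.1553, 0.0424]
tool_rot: [180.0, -0.1, 15.9]
force: [-1.8, -0.6, 7.7]
grip_width: 0.0007
grasp_force: 3.7
```

```bash
python3 - <<'E'
from h import *
state(); w=snap('wrist'); state()
g=cv2.cvtColor(w['image'],cv2.COLOR_RGB2GRAY)
print(g[225:262,266].tolist(),g[225:262,290].tolist())
E
```

```text
t 17.02 unit TCP mm [-1.23 42.56 42.39] yaw [ 1.7998e+02 -8.0000e-02  1.5860e+01] F(unit) [-1.93 -0.11  7.74]
t 17.07 unit TCP mm [-0.86 42.6  42.42] yaw [ 1.7999e+02 -1.1000e-01  1.5860e+01] F(unit) [-1.77 -0.35  5.96]
[43, 18, 10, 12, 15, 15, 12, 13, 25, 90, 135, 147, 136, 86, 33, 17, 36, 123, 153, 95, 20, 20, 55, 110, 81, 23, 4, 10, 10, 9, 1, 5, 11, 2, 3, 5, 9] [87, 20, 14, 13, 17, 11, 5, 16, 112, 149, 149, 149, 149, 131, 71, 17, 61, 132, 134, 70, 22, 61, 139, 160, 119, 45, 11, 9, 10, 4, 0, 2, 5, 9, 11, 11, 8]
```

drive_tool([
  {"x": 0, "y": 0, "z": 0.4, "rx": 0, "ry": 0, "rz": 0, "fingers": 1},
  {"x": 2, "y": 0, "z": 0.5, "rx": 0, "ry": 0, "rz": 0, "fingers": 1},
  {"x": 4, "y": 0, "z": 0.5, "rx": 0, "ry": 0, "rz": 0, "fingers": 1},
  {"x": 6, "y": 0, "z": 0.5, "rx": 0, "ry": 0, "rz": 0, "fingers": 1},
])

```text
time_s: 17.58
tool_pos: [0.506, 0.1573, 0.0422]
tool_rot: [180.0, -0.2, 15.9]
force: [0.9, 0.6, 6.4]
grip_width: -0.0001
grasp_force: 3.4
```

```bash
cat >> h.py <<'E'
def crown(c,y,z=.070,half=14,step=.5):
    "brightness profile along a wheel (unit x mm -> gray at the pip columns and the centre), nominal y in m"
    g=cv2.cvtColor(c['image'],cv2.COLOR_RGB2GRAY).astype(np.float32)
    xs=np.arange(-half,half+.1,step); out=[]
    for off in(.006,0,-.006):
        uv=np.float32([proj(c,U(x/1e3,y+.002+off,.045+np.sqrt(.025**2-(x/1e3)**2))) for x in xs])
        out.append(cv2.remap(g,uv[:,0].reshape(1,-1),uv[:,1].reshape(1,-1),1)[0])
    return xs,np.array(out)
def show(c,y):
    xs,p=crown(c,y)
    for i,n in enumerate('LCR'): print(n,''.join('#' if v>110 else '+' if v>60 else '.' for v in p[i]))
    print('  '+''.join('0' if x==0 else '|' if x%5==0 else ' ' for x in xs))
E
python3 - <<'E'
from h import *
state(); w=snap('wrist'); state()
for y in(.04,0,-.04): show(w,y)
E
```

```text
t 17.57 unit TCP mm [ 5.74 42.67 42.19] yaw [179.99  -0.19  15.86] F(unit) [1.07 0.31 6.42]
t 17.62 unit TCP mm [ 6.08 42.63 42.19] yaw [-180.     -0.21   15.85] F(unit) [0.4  0.04 5.92]
L ........................................................+
C .........................................................
R .........................................................
          |         |         0         |         |        
L ..................................+#####..###+.+#####....
C ..........................................####...........
R ...................................+###+..+##+..+####+...
          |         |         0         |         |        
L .++++####+....++###+.+#####+..+##+.######+.+######+#####+
C ..+++####+.....+###+.........+###+.......................
R ....+#####+++..+####++######.+####.######################
          |         |         0         |         |
```

drive_tool([
  {"x": 2.5, "y": 0, "z": 0, "rx": 0, "ry": 0, "rz": 0, "fingers": 1},
  {"x": 2.5, "y": 0, "z": -4, "rx": 0, "ry": 0, "rz": 0, "fingers": 1},
  {"x": 2.5, "y": 10, "z": -8, "rx": 0, "ry": 0, "rz": 0, "fingers": 1},
  {"x": 1, "y": 40, "z": -8, "rx": 0, "ry": 0, "rz": 0, "fingers": 1},
  {"x": 1, "y": 40, "z": -6, "rx": 0, "ry": 0, "rz": 0, "fingers": 1},
  {"x": 1, "y": 40, "z": -5, "rx": 0, "ry": 0, "rz": 0, "fingers": 1},
])

```text
time_s: 18.38
tool_pos: [0.5157, 0.1184, 0.0457]
tool_rot: [-180.0, 0.0, 15.8]
force: [0.8, 0.8, 0.6]
grip_width: 0.0003
grasp_force: 0.0
```

```bash
python3 - <<'E'
from h import *
state(); w=snap('wrist'); state()
for y in(.04,0,-.04): show(w,y)
E
```

```text
t 18.38 unit TCP mm [ 4.34  2.62 45.68] yaw [-1.7997e+02  4.0000e-02  1.5830e+01] F(unit) [0.98 0.5  0.55]
t 18.43 unit TCP mm [ 4.36  3.23 45.67] yaw [-1.7997e+02  4.0000e-02  1.5890e+01] F(unit) [ 0.45 -0.56 -0.35]
L .............................+####++######+..###..+#####.
C .............................................+##.........
R .............................+####++######+..+##..+#####+
          |         |         0         |         |        
L ...................................................++....
C .........................................................
R .........................................................
          |         |         0         |         |        
L ............................+####.#######+######+++#####.
C .............................####........................
R .............................+##+.+######++######++#####+
          |         |         0         |         |
```

The left wheel now shows the six-pip rows with the digit line at +8.5 mm, so 6 is home. On to the middle wheel.

drive_tool([
  {"x": 3, "y": 0, "z": 0, "rx": 0, "ry": 0, "rz": 0, "fingers": 1},
  {"x": 3, "y": 0, "z": 1, "rx": 0, "ry": 0, "rz": 0, "fingers": 1},
  {"x": 3, "y": 0, "z": 1, "rx": 0, "ry": 0, "rz": 0, "fingers": 1},
])

```text
time_s: 18.8
tool_pos: [0.5189, 0.1196, 0.0449]
tool_rot: [-180.0, 0.0, 15.9]
force: [0.3, 0.3, 0.5]
grip_width: 0.0005
grasp_force: 0.0
```

drive_tool([
  {"x": 0, "y": 0, "z": 1, "rx": 0, "ry": 0, "rz": 0, "fingers": 1},
  {"x": 0, "y": 0, "z": 1, "rx": 0, "ry": 0, "rz": 0, "fingers": 1},
])

```text
time_s: 19.05
tool_pos: [0.519, 0.1192, 0.0439]
tool_rot: [180.0, 0.0, 15.9]
force: [-0.9, -0.1, 0.9]
grip_width: 0.0006
grasp_force: 0.0
```

drive_tool([
  {"x": 0, "y": 0, "z": 1, "rx": 0, "ry": 0, "rz": 0, "fingers": 1},
  {"x": 0, "y": 0, "z": 1, "rx": 0, "ry": 0, "rz": 0, "fingers": 1},
])

```text
time_s: 19.3
tool_pos: [0.519, 0.1192, 0.0429]
tool_rot: [180.0, 0.0, 15.9]
force: [0.9, -0.9, -0.2]
grip_width: 0.0004
grasp_force: 0.0
```

drive_tool([
  {"x": 0, "y": 0, "z": 0.8, "rx": 0, "ry": 0, "rz": 0, "fingers": 1},
  {"x": 0, "y": 0, "z": 0.8, "rx": 0, "ry": 0, "rz": 0, "fingers": 1},
])

```text
time_s: 19.55
tool_pos: [0.519, 0.1192, 0.0422]
tool_rot: [180.0, 0.0, 15.9]
force: [-0.2, -0.3, 0.3]
grip_width: 0.0003
grasp_force: 0.0
```

drive_tool([
  {"x": 0, "y": 0, "z": 1, "rx": 0, "ry": 0, "rz": 0, "fingers": 1},
  {"x": 0, "y": 0, "z": 1, "rx": 0, "ry": 0, "rz": 0, "fingers": 1},
])

```text
time_s: 19.8
tool_pos: [0.519, 0.1192, 0.0411]
tool_rot: [180.0, 0.0, 15.9]
force: [-0.4, 0.1, -0.7]
grip_width: 0.0006
grasp_force: 0.0
```

drive_tool([
  {"x": 0, "y": 0, "z": 0.8, "rx": 0, "ry": 0, "rz": 0, "fingers": 1},
  {"x": 0, "y": 0, "z": 0.8, "rx": 0, "ry": 0, "rz": 0, "fingers": 1},
])

```text
time_s: 20.05
tool_pos: [0.519, 0.1192, 0.0403]
tool_rot: [180.0, 0.0, 15.9]
force: [-0.4, -0.2, 0.1]
grip_width: 0.0005
grasp_force: 0.0
```

drive_tool([
  {"x": -1, "y": 0, "z": 0.8, "rx": 0, "ry": 0, "rz": 0, "fingers": 1},
  {"x": -1, "y": 0, "z": 0.8, "rx": 0, "ry": 0, "rz": 0, "fingers": 1},
])

```text
time_s: 20.3
tool_pos: [0.5189, 0.1192, 0.0401]
tool_rot: [180.0, -0.1, 15.9]
force: [1.3, -0.3, 1.3]
grip_width: 0.0003
grasp_force: 0.8
```

drive_tool([
  {"x": 0, "y": 0, "z": 0.7, "rx": 0, "ry": 0, "rz": 0, "fingers": 1},
  {"x": 0, "y": 0, "z": 0.7, "rx": 0, "ry": 0, "rz": 0, "fingers": 1},
])

```text
time_s: 20.55
tool_pos: [0.5189, 0.1192, 0.0396]
tool_rot: [180.0, -0.1, 15.9]
force: [0.7, 0.4, 4.9]
grip_width: 0.0008
grasp_force: 2.6
```

```bash
python3 - <<'E'
from h import *
state(); w=snap('wrist'); state()
for y in(.04,0,-.04): show(w,y)
E
```

```text
t 20.55 unit TCP mm [ 7.61  2.53 39.64] yaw [ 1.7998e+02 -8.0000e-02  1.5860e+01] F(unit) [0.79 0.18 4.86]
t 20.60 unit TCP mm [ 7.64  2.51 39.66] yaw [ 1.7998e+02 -8.0000e-02  1.5860e+01] F(unit) [0.36 0.76 5.52]
L .........................................++..+##..+#####+
C .............................................+##+........
R .........................................+++.+##+.+#####+
          |         |         0         |         |        
L .........................................................
C .........................................................
R .........................................................
          |         |         0         |         |        
L ..........................................##############+
C .........................................................
R ..........................................+######++######
          |         |         0         |         |
```

drive_tool([
  {"x": 0, "y": 0, "z": 0.7, "rx": 0, "ry": 0, "rz": 0, "fingers": 1},
  {"x": -2, "y": 0, "z": 0.7, "rx": 0, "ry": 0, "rz": 0, "fingers": 1},
  {"x": -4, "y": 0, "z": 0.7, "rx": 0, "ry": 0, "rz": 0, "fingers": 1},
  {"x": -6, "y": 0, "z": 0.7, "rx": 0, "ry": 0, "rz": 0, "fingers": 1},
])

```text
time_s: 21.1
tool_pos: [0.5136, 0.1177, 0.0393]
tool_rot: [180.0, -0.1, 15.9]
force: [0.1, -0.1, 6.9]
grip_width: 0.0005
grasp_force: 3.0
```

```bash
python3 - <<'E'
from h import *
state()
E
```

```text
t 21.10 unit TCP mm [ 2.07  2.48 39.26] yaw [ 1.7997e+02 -1.4000e-01  1.5860e+01] F(unit) [ 0.08 -0.1   6.95]
```

drive_tool([
  {"x": -2, "y": 0, "z": 0.3, "rx": 0, "ry": 0, "rz": 0, "fingers": 1},
  {"x": -4, "y": 0, "z": 0.3, "rx": 0, "ry": 0, "rz": 0, "fingers": 1},
  {"x": -6, "y": 0, "z": 0.3, "rx": 0, "ry": 0, "rz": 0, "fingers": 1},
])

```text
time_s: 21.48
tool_pos: [0.507, 0.1157, 0.0388]
tool_rot: [180.0, -0.0, 15.9]
force: [-1.2, -1.0, 7.1]
grip_width: 0.0007
grasp_force: 3.7
```

```bash
python3 - <<'E'
from h import *
state(); w=snap('wrist'); state(); show(w,0)
E
```

```text
t 21.48 unit TCP mm [-4.81  2.43 38.8 ] yaw [ 1.7996e+02 -3.0000e-02  1.5860e+01] F(unit) [-1.44 -0.66  7.08]
t 21.52 unit TCP mm [-5.24  2.41 38.71] yaw [179.95   0.    15.86] F(unit) [-2.21 -0.08  8.18]
L ..........................................+###..+#+......
C ................................................+##......
R ...........................................+##..+##..####
          |         |         0         |         |
```

drive_tool([
  {"x": -2.5, "y": 0, "z": 0, "rx": 0, "ry": 0, "rz": 0, "fingers": 1},
  {"x": -2.5, "y": 0, "z": -4, "rx": 0, "ry": 0, "rz": 0, "fingers": 1},
  {"x": 5, "y": 0, "z": -4, "rx": 0, "ry": 0, "rz": 0, "fingers": 1},
  {"x": 13, "y": 0, "z": -4, "rx": 0, "ry": 0, "rz": 0, "fingers": 1},
  {"x": 13, "y": 0, "z": -2, "rx": 0, "ry": 0, "rz": 0, "fingers": 1},
  {"x": 13, "y": 0, "z": -0.8, "rx": 0, "ry": 0, "rz": 0, "fingers": 1},
  {"x": 13, "y": 0, "z": -0.6, "rx": 0, "ry": 0, "rz": 0, "fingers": 1},
])

```text
time_s: 22.4
tool_pos: [0.5196, 0.1196, 0.039]
tool_rot: [180.0, -0.1, 15.9]
force: [0.8, 0.5, 4.3]
grip_width: 0.0002
grasp_force: 2.3
```

```bash
python3 - <<'E'
from h import *
state()
E
```

```text
t 22.40 unit TCP mm [ 8.4   2.71 39.  ] yaw [ 1.800e+02 -6.000e-02  1.587e+01] F(unit) [0.9  0.24 4.26]
```

drive_tool([
  {"x": 0, "y": 0, "z": 0.9, "rx": 0, "ry": 0, "rz": 0, "fingers": 1},
  {"x": -2, "y": 0, "z": 0.9, "rx": 0, "ry": 0, "rz": 0, "fingers": 1},
  {"x": -4, "y": 0, "z": 0.9, "rx": 0, "ry": 0, "rz": 0, "fingers": 1},
  {"x": -6, "y": 0, "z": 0.9, "rx": 0, "ry": 0, "rz": 0, "fingers": 1},
  {"x": -8, "y": 0, "z": 0.9, "rx": 0, "ry": 0, "rz": 0, "fingers": 1},
])

```text
time_s: 23.02
tool_pos: [0.5125, 0.1175, 0.0387]
tool_rot: [180.0, -0.1, 15.9]
force: [0.0, -0.4, 7.1]
grip_width: 0.0005
grasp_force: 3.4
```

```bash
python3 - <<'E'
from h import *
state()
E
```

```text
t 23.02 unit TCP mm [ 1.01  2.66 38.7 ] yaw [ 1.7998e+02 -1.5000e-01  1.5860e+01] F(unit) [-0.09 -0.39  7.1 ]
```

drive_tool([
  {"x": -2, "y": 0, "z": 0.2, "rx": 0, "ry": 0, "rz": 0, "fingers": 1},
  {"x": -4, "y": 0, "z": 0.2, "rx": 0, "ry": 0, "rz": 0, "fingers": 1},
  {"x": -6, "y": 0, "z": 0.2, "rx": 0, "ry": 0, "rz": 0, "fingers": 1},
])

```text
time_s: 23.4
tool_pos: [0.5063, 0.1157, 0.0386]
tool_rot: [180.0, -0.1, 15.9]
force: [-0.2, -0.9, 9.8]
grip_width: 0.0004
grasp_force: 4.5
```

```bash
python3 - <<'E'
from h import *
state(); w=snap('wrist'); state(); show(w,0)
E
```

```text
t 23.40 unit TCP mm [-5.48  2.63 38.55] yaw [ 1.7996e+02 -9.0000e-02  1.5870e+01] F(unit) [-0.46 -0.84  9.79]
t 23.45 unit TCP mm [-5.71  2.61 38.53] yaw [ 1.7995e+02 -7.0000e-02  1.5870e+01] F(unit) [-1.32  0.32  8.14]
L ........................................+####..+##.......
C ...............................................+##.......
R ...............................................+##..+####
          |         |         0         |         |
```

drive_tool([
  {"x": -1.5, "y": 0, "z": -0.2, "rx": 0, "ry": 0, "rz": 0, "fingers": 1},
  {"x": -1.5, "y": 0, "z": -4, "rx": 0, "ry": 0, "rz": 0, "fingers": 1},
  {"x": 5, "y": 0, "z": -4, "rx": 0, "ry": 0, "rz": 0, "fingers": 1},
  {"x": 13, "y": 0, "z": -4, "rx": 0, "ry": 0, "rz": 0, "fingers": 1},
  {"x": 13, "y": 0, "z": -2, "rx": 0, "ry": 0, "rz": 0, "fingers": 1},
  {"x": 13, "y": 0, "z": -1.0, "rx": 0, "ry": 0, "rz": 0, "fingers": 1},
  {"x": 13, "y": 0, "z": -0.8, "rx": 0, "ry": 0, "rz": 0, "fingers": 1},
])

```text
time_s: 24.32
tool_pos: [0.519, 0.1193, 0.0389]
tool_rot: [180.0, -0.1, 15.9]
force: [0.8, 0.3, 5.9]
grip_width: 0.0002
grasp_force: 2.8
```

```bash
python3 - <<'E'
from h import *
state(); w=snap('wrist'); show(w,0)
E
```

```text
t 24.32 unit TCP mm [ 7.69  2.59 38.94] yaw [ 1.7999e+02 -8.0000e-02  1.5870e+01] F(unit) [0.82 0.03 5.87]
L .........................................................
C .........................................................
R .........................................................
          |         |         0         |         |
```

drive_tool([
  {"x": 0, "y": 0, "z": 0.5, "rx": 0, "ry": 0, "rz": 0, "fingers": 1},
  {"x": -2, "y": 0, "z": 0.5, "rx": 0, "ry": 0, "rz": 0, "fingers": 1},
  {"x": -4, "y": 0, "z": 0.5, "rx": 0, "ry": 0, "rz": 0, "fingers": 1},
  {"x": -6, "y": 0, "z": 0.5, "rx": 0, "ry": 0, "rz": 0, "fingers": 1},
  {"x": -8, "y": 0, "z": 0.5, "rx": 0, "ry": 0, "rz": 0, "fingers": 1},
])

```text
time_s: 25.0
tool_pos: [0.5121, 0.1173, 0.039]
tool_rot: [180.0, -0.2, 15.9]
force: [0.4, -0.0, 6.7]
grip_width: 0.0007
grasp_force: 3.7
```

```bash
python3 - <<'E'
from h import *
state()
E
```

```text
t 25.00 unit TCP mm [ 0.53  2.56 39.05] yaw [179.97  -0.19  15.86] F(unit) [ 0.34 -0.11  6.73]
```

drive_tool([
  {"x": -2, "y": 0, "z": 0, "rx": 0, "ry": 0, "rz": 0, "fingers": 1},
  {"x": -4, "y": 0, "z": 0, "rx": 0, "ry": 0, "rz": 0, "fingers": 1},
  {"x": -6, "y": 0, "z": 0, "rx": 0, "ry": 0, "rz": 0, "fingers": 1},
])

```text
time_s: 25.38
tool_pos: [0.506, 0.1155, 0.0392]
tool_rot: [180.0, -0.1, 15.9]
force: [0.1, -0.5, 9.5]
grip_width: 0.0005
grasp_force: 4.8
```

```bash
python3 - <<'E'
from h import *
state(); w=snap('wrist'); state(); show(w,0)
E
```

```text
t 25.38 unit TCP mm [-5.84  2.5  39.18] yaw [ 1.7995e+02 -1.5000e-01  1.5860e+01] F(unit) [-0.09 -0.53  9.52]
t 25.43 unit TCP mm [-6.22  2.54 39.12] yaw [ 1.7994e+02 -1.2000e-01  1.5870e+01] F(unit) [-0.89  1.25 10.38]
L .........................................######..+##.....
C .................................................+##.....
R .................................................+##.....
          |         |         0         |         |
```

drive_tool([
  {"x": -2.2, "y": 0, "z": 0, "rx": 0, "ry": 0, "rz": 0, "fingers": 1},
  {"x": -2.2, "y": 0, "z": -4, "rx": 0, "ry": 0, "rz": 0, "fingers": 1},
  {"x": -8, "y": 10, "z": -9, "rx": 0, "ry": 0, "rz": 0, "fingers": 1},
  {"x": -12, "y": 40, "z": -10, "rx": 0, "ry": 0, "rz": 0, "fingers": 1},
  {"x": -12, "y": 40, "z": -10, "rx": 0, "ry": 0, "rz": 0, "fingers": 1},
])

```text
time_s: 26.05
tool_pos: [0.5036, 0.0697, 0.0472]
tool_rot: [179.9, 0.1, 15.6]
force: [-0.3, 0.4, -0.6]
grip_width: 0.0004
grasp_force: 0.0
```

```bash
python3 - <<'E'
from h import *
state(); w=snap('wrist')
for y in(.04,0,-.04): show(w,y)
E
```

```text
t 26.05 unit TCP mm [-20.85 -40.83  47.24] yaw [1.7992e+02 1.2000e-01 1.5580e+01] F(unit) [-0.21  0.46 -0.56]
L ############+++##+.++#####+++######+#######.+###+.######.
C ++###++......+####...........................###.........
R #############++##+.+######++###############..###..#######
          |         |         0         |         |        
L .........+#####+++##+................+#######.+###.......
C ...++###++.......+##+.........................+###.......
R #+++.............+##+.+######.................+###+......
          |         |         0         |         |        
L .++##+++###########++#####+..+##..+######.+######+#######
C #####+......++#####+.........###.........................
R #####++############++######..+##..+######################
          |         |         0         |         |
```

Left now shows 6 and middle shows 2 (diagonal pair). The right wheel is midway between 6 and 7. Moving over to it.

drive_tool([
  {"x": 14, "y": 2, "z": 0, "rx": 0, "ry": 0, "rz": 0, "fingers": 1},
  {"x": 28.5, "y": 2, "z": 0, "rx": 0, "ry": 0, "rz": 0, "fingers": 1},
  {"x": 28.5, "y": 2, "z": 2.5, "rx": 0, "ry": 0, "rz": 0, "fingers": 1},
  {"x": 28.5, "y": 2, "z": 3, "rx": 0, "ry": 0, "rz": 0, "fingers": 1},
  {"x": 28.5, "y": 2, "z": 3, "rx": 0, "ry": 0, "rz": 0, "fingers": 1},
])

```text
time_s: 26.72
tool_pos: [0.5315, 0.0794, 0.0445]
tool_rot: [180.0, 0.0, 15.9]
force: [-1.0, 0.1, 1.1]
grip_width: 0.0009
grasp_force: 0.0
```

drive_tool([
  {"x": 0, "y": 0, "z": 0.8, "rx": 0, "ry": 0, "rz": 0, "fingers": 1},
  {"x": 0, "y": 0, "z": 0.8, "rx": 0, "ry": 0, "rz": 0, "fingers": 1},
])

```text
time_s: 26.98
tool_pos: [0.5319, 0.0791, 0.0439]
tool_rot: [180.0, 0.0, 15.9]
force: [0.1, 0.6, -0.1]
grip_width: 0.0008
grasp_force: 0.0
```

drive_tool([
  {"x": 0, "y": 0, "z": 0.8, "rx": 0, "ry": 0, "rz": 0, "fingers": 1},
  {"x": 0, "y": 0, "z": 0.8, "rx": 0, "ry": 0, "rz": 0, "fingers": 1},
])

```text
time_s: 27.22
tool_pos: [0.532, 0.0792, 0.0431]
tool_rot: [180.0, 0.0, 15.9]
force: [0.1, -0.4, -0.5]
grip_width: 0.0004
grasp_force: 0.0
```

drive_tool([
  {"x": 0, "y": 0, "z": 0.8, "rx": 0, "ry": 0, "rz": 0, "fingers": 1},
  {"x": 0, "y": 0, "z": 0.8, "rx": 0, "ry": 0, "rz": 0, "fingers": 1},
])

```text
time_s: 27.48
tool_pos: [0.532, 0.0792, 0.0422]
tool_rot: [180.0, 0.0, 15.9]
force: [0.2, 0.5, 1.0]
grip_width: 0.0004
grasp_force: 0.0
```

drive_tool([
  {"x": 0, "y": 0, "z": 0.8, "rx": 0, "ry": 0, "rz": 0, "fingers": 1},
  {"x": 0, "y": 0, "z": 0.8, "rx": 0, "ry": 0, "rz": 0, "fingers": 1},
])

```text
time_s: 27.72
tool_pos: [0.5321, 0.0793, 0.0416]
tool_rot: [180.0, -0.0, 15.9]
force: [0.6, 0.0, -0.0]
grip_width: 0.0004
grasp_force: 0.2
```

drive_tool([
  {"x": 0, "y": 0, "z": 0.9, "rx": 0, "ry": 0, "rz": 0, "fingers": 1},
  {"x": 0, "y": 0, "z": 0.9, "rx": 0, "ry": 0, "rz": 0, "fingers": 1},
])

```text
time_s: 27.98
tool_pos: [0.5325, 0.0794, 0.0411]
tool_rot: [180.0, -0.1, 15.9]
force: [-0.5, -0.2, 3.6]
grip_width: 0.0006
grasp_force: 1.9
```

```bash
python3 - <<'E'
from h import *
state(); w=snap('wrist'); state(); show(w,-.04)
E
```

```text
t 27.98 unit TCP mm [  9.66 -39.54  41.13] yaw [ 1.7998e+02 -5.0000e-02  1.5860e+01] F(unit) [-0.55 -0.04  3.56]
t 28.02 unit TCP mm [  9.65 -39.5   41.09] yaw [ 1.7998e+02 -5.0000e-02  1.5860e+01] F(unit) [-0.27 -0.48  4.32]
L .........................................................
C .........................................................
R .........................................................
          |         |         0         |         |
```

drive_tool([
  {"x": 0, "y": 0, "z": 0.9, "rx": 0, "ry": 0, "rz": 0, "fingers": 1},
  {"x": -2, "y": 0, "z": 0.9, "rx": 0, "ry": 0, "rz": 0, "fingers": 1},
  {"x": -4, "y": 0, "z": 0.9, "rx": 0, "ry": 0, "rz": 0, "fingers": 1},
  {"x": -6, "y": 0, "z": 0.9, "rx": 0, "ry": 0, "rz": 0, "fingers": 1},
])

```text
time_s: 28.52
tool_pos: [0.5277, 0.078, 0.041]
tool_rot: [180.0, -0.2, 15.9]
force: [-0.3, -0.9, 8.9]
grip_width: 0.0005
grasp_force: 4.3
```

```bash
python3 - <<'E'
from h import *
state()
E
```

```text
t 28.52 unit TCP mm [  4.61 -39.54  41.  ] yaw [ 1.7996e+02 -1.6000e-01  1.5860e+01] F(unit) [-0.52 -0.77  8.85]
```

drive_tool([
  {"x": -2, "y": 0, "z": 0, "rx": 0, "ry": 0, "rz": 0, "fingers": 1},
  {"x": -2.2, "y": 0, "z": 0, "rx": 0, "ry": 0, "rz": 0, "fingers": 1},
  {"x": -2.2, "y": 0, "z": -4, "rx": 0, "ry": 0, "rz": 0, "fingers": 1},
  {"x": -10, "y": 0, "z": -7, "rx": 0, "ry": 0, "rz": 0, "fingers": 1},
  {"x": -24, "y": 0, "z": -7, "rx": 0, "ry": 0, "rz": 0, "fingers": 1},
  {"x": -24, "y": 0, "z": -7, "rx": 0, "ry": 0, "rz": 0, "fingers": 1},
])

```text
time_s: 29.28
tool_pos: [0.5013, 0.0702, 0.0462]
tool_rot: [179.9, 0.1, 15.8]
force: [0.0, -0.2, 0.1]
grip_width: 0.0006
grasp_force: 0.0
```

```bash
python3 - <<'E'
from h import *
state(); w=snap('wrist')
for y in(.04,0,-.04): show(w,y)
E
```

```text
t 29.27 unit TCP mm [-22.9  -39.75  46.16] yaw [1.7994e+02 1.2000e-01 1.5830e+01] F(unit) [-0.02 -0.25  0.15]
L #############++##+.+######+########+#######.+###+.######+
C ++###+........+##+..........................+###+........
R ######+######+++#+++#######################++###++#######
          |         |         0         |         |        
L .........+#####+.+#++................+#######.####.......
C ...++###+........+#++.........................####.......
R #+++.............+##+.+#####+.................+###.......
          |         |         0         |         |        
L ###############++##+.+######++######++######+.####.######
C ..++####+.......+##+..........................####.......
R ###############++##+.+######++###############.####.######
          |         |         0         |         |
```

The right wheel is now home at 6. One more digit down to 5.

drive_tool([
  {"x": 15, "y": 0, "z": 0, "rx": 0, "ry": 0, "rz": 0, "fingers": 1},
  {"x": 30.5, "y": 0, "z": 2, "rx": 0, "ry": 0, "rz": 0, "fingers": 1},
  {"x": 30.5, "y": 0, "z": 4.5, "rx": 0, "ry": 0, "rz": 0, "fingers": 1},
  {"x": 30.5, "y": 0, "z": 5.5, "rx": 0, "ry": 0, "rz": 0, "fingers": 1},
  {"x": 30.5, "y": 0, "z": 5.8, "rx": 0, "ry": 0, "rz": 0, "fingers": 1},
  {"x": 30.5, "y": 0, "z": 5.8, "rx": 0, "ry": 0, "rz": 0, "fingers": 1},
])

```text
time_s: 30.08
tool_pos: [0.5334, 0.08, 0.0417]
tool_rot: [-180.0, -0.1, 15.9]
force: [2.4, 1.2, 4.1]
grip_width: 0.0006
grasp_force: 2.0
```

```bash
python3 - <<'E'
from h import *
state()
E
```

```text
t 30.07 unit TCP mm [ 10.63 -39.14  41.67] yaw [-1.800e+02 -1.300e-01  1.587e+01] F(unit) [2.59 0.48 4.13]
```

drive_tool([
  {"x": -2, "y": 0, "z": 0.7, "rx": 0, "ry": 0, "rz": 0, "fingers": 1},
  {"x": -4, "y": 0, "z": 0.9, "rx": 0, "ry": 0, "rz": 0, "fingers": 1},
  {"x": -6, "y": 0, "z": 0.9, "rx": 0, "ry": 0, "rz": 0, "fingers": 1},
  {"x": -8, "y": 0, "z": 0.9, "rx": 0, "ry": 0, "rz": 0, "fingers": 1},
])

```text
time_s: 30.58
tool_pos: [0.5257, 0.0777, 0.0415]
tool_rot: [180.0, -0.1, 15.9]
force: [0.1, 2.4, 10.8]
grip_width: 0.0006
grasp_force: 5.3
```

```bash
python3 - <<'E'
from h import *
state()
E
```

```text
t 30.57 unit TCP mm [  2.6  -39.23  41.5 ] yaw [ 1.7996e+02 -1.2000e-01  1.5870e+01] F(unit) [ 0.75  2.24 10.83]
```

drive_tool([
  {"x": -2, "y": 0, "z": -0.2, "rx": 0, "ry": 0, "rz": 0, "fingers": 1},
  {"x": -4, "y": 0, "z": -0.3, "rx": 0, "ry": 0, "rz": 0, "fingers": 1},
  {"x": -6, "y": 0, "z": -0.4, "rx": 0, "ry": 0, "rz": 0, "fingers": 1},
])

```text
time_s: 30.95
tool_pos: [0.5193, 0.0759, 0.0418]
tool_rot: [180.0, -0.0, 15.9]
force: [-1.2, 1.4, 11.2]
grip_width: -0.0001
grasp_force: 5.7
```

```bash
python3 - <<'E'
from h import *
state(); w=snap('wrist'); state(); show(w,-.04)
E
```

```text
t 30.95 unit TCP mm [ -4.08 -39.24  41.76] yaw [ 1.7996e+02 -4.0000e-02  1.5870e+01] F(unit) [-0.73  1.69 11.24]
t 31.00 unit TCP mm [ -4.42 -39.3   41.73] yaw [ 1.7995e+02 -1.0000e-02  1.5860e+01] F(unit) [-0.96  1.24 12.83]
L ..........................................+#+..##+..+####
C ...............................................##+.......
R .........................................+###..+##..#####
          |         |         0         |         |
```

drive_tool([
  {"x": -0.5, "y": 0, "z": -2, "rx": 0, "ry": 0, "rz": 0, "fingers": 1},
  {"x": -0.5, "y": 0, "z": -7, "rx": 0, "ry": 0, "rz": 0, "fingers": 1},
  {"x": -20, "y": -20, "z": -20, "rx": 0, "ry": 0, "rz": 0, "fingers": 1},
  {"x": -50, "y": -40, "z": -60, "rx": 0, "ry": 0, "rz": 0, "fingers": 1},
  {"x": -55, "y": -40, "z": -70, "rx": 0, "ry": 0, "rz": 0, "fingers": 1},
  {"x": -55, "y": -40, "z": -70, "rx": 0, "ry": 0, "rz": 0, "fingers": 1},
  {"x": -55, "y": -40, "z": -70, "rx": 0, "ry": 0, "rz": 0, "fingers": 1},
])

```text
time_s: 31.88
tool_pos: [0.455, 0.0981, 0.1094]
tool_rot: [-180.0, 0.1, 15.8]
force: [-0.4, 0.1, -0.3]
grip_width: 0.0005
grasp_force: 0.0
```

```bash
python3 - <<'E'
from h import *
state(); w=snap('wrist')
for y in(.04,0,-.04): show(w,y)
rect(w,'r9',6,x=(-28,28),y=(64,-64))
E
```

```text
t 31.88 unit TCP mm [-5.9690e+01 -1.0000e-01  1.0938e+02] yaw [-1.7996e+02  1.0000e-01  1.5770e+01] F(unit) [-0.32  0.24 -0.28]
L ##################+########################+.####.#######
C ######+......+####...........................####........
R ##################.#########################.####.#######
          |         |         0         |         |        
L ......#############.................+#######++####.......
C #######+......+####..........................+####.......
R #+............+####+########+................+####.......
          |         |         0         |         |        
L #############+####+########........+#######++###++#######
C .............+####+.......+########+........+####+.......
R #############+#############........+########+####+#######
          |         |         0         |         |
```

View pics/r9.png

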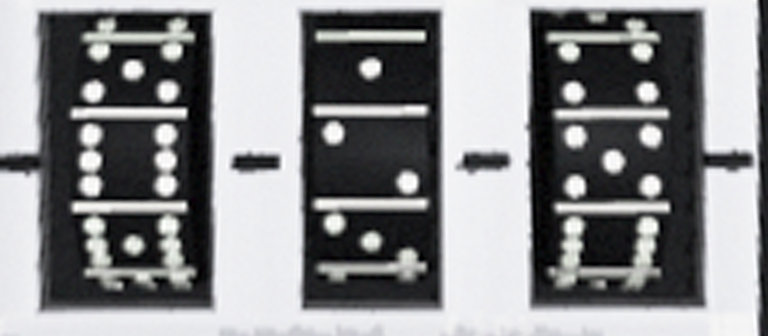

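All three wheels read 6-2-5, with the digits centred at row 160 in line with the marks. Now to the load key.

drive_tool([
  {"x": 20, "y": 40, "z": 0, "rx": 0, "ry": 0, "rz": 0, "fingers": 1},
  {"x": 40, "y": 80, "z": 10, "rx": 0, "ry": 0, "rz": 0, "fingers": 1},
  {"x": 60, "y": 108, "z": 30, "rx": 0, "ry": 0, "rz": 0, "fingers": 1},
  {"x": 60, "y": 108, "z": 55, "rx": 0, "ry": 0, "rz": 0, "fingers": 1},
  {"x": 60, "y": 108, "z": 60, "rx": 0, "ry": 0, "rz": 0, "fingers": 1},
  {"x": 60, "y": 108, "z": 62, "rx": 0, "ry": 0, "rz": 0, "fingers": 1},
  {"x": 60, "y": 108, "z": 62, "rx": 0, "ry": 0, "rz": 0, "fingers": 1},
])

```text
time_s: 32.8
tool_pos: [0.5428, 0.012, 0.0491]
tool_rot: [180.0, -0.0, 15.9]
force: [-0.4, 0.4, 0.8]
grip_width: 0.0006
grasp_force: 0.0
```

```bash
python3 - <<'E'
from h import *
state(); w=snap('wrist')
g=cv2.cvtColor(w['image'],cv2.COLOR_RGB2GRAY); hsv=cv2.cvtColor(w['image'],cv2.COLOR_RGB2HSV)
print(g[200:270:4,230:330:5])
print(proj(w,U(0,-.108,.072)),proj(w,U(.013,-.108,.072)))
E
```

```text
t 32.80 unit TCP mm [   0.81 -107.18   49.06] yaw [ 1.7997e+02 -5.0000e-02  1.5900e+01] F(unit) [-0.31  0.54  0.82]
[[149 148 151 152 153 152 153 157 158 156 180 185 183 156 157 156 159 157
  160 161]
 [150 153 156 156 154 154 154 152 155 154 180 183 168 159 158 159 158 160
  159 160]
 [149 151 153 153 156 152 156 156 116 154 153 159 159 157 160 162 157 156
  160 160]
 [ 70  75 154 153 157  75  74  76  77  80  78  76  75  80 125 158 159 162
  160 159]
 [ 75  73 151 154 123  78  75  74  77  83  77  77  78  77  90 163 160 159
  161 161]
 [ 72  76 112  77  76  80  75  75  27   7   9   9  20  82  75 118  81  85
   75  79]
 [ 74  77  80  76  80  75  55   9  12   9  16  12  14   6  52  80  80  80
   78  78]
 [ 77  76  75  76  76  53   5  14   8  13  15  15  13  10   1  48  80  84
   81  80]
 [ 76  75  76  77  78   9   8  12   9  11  12  14   8  13  16   4 156 133
  157 158]
 [ 77  79  80  77  16  13   8  10  16  13  28   9  12  15  15   5  28  78
   81  79]
 [ 77  76  78  79  15  11   8  11  41  43  43  40  42   9  17  18   8  76
   76  78]
 [ 75  79  82  77  11  13   8  41  42  56  59  56  48  41  17  12  11  80
   77  78]
 [ 77  77  77  78  12  13  17  42  56  57  59  57  58  45  17  11  11 158
  159 160]
 [ 79  75  76  74  12   6  34   6  25  30  28  32   7  16  39  11  24 139
  159 159]
 [ 77  76  76  70  10  12  37   3  11   9   7   8   5  11  47  25  23 121
  154 158]
 [ 77  79  77  77  14  10  40   9  13  12   7  13   1   9  52  22  26 159
  156 157]
 [ 78  73  77  75  11  11  15   3   9  13  15  14  11  11  57  11  24 156
  160 154]
 [ 76  77  76  77  11  12   2   4   9   5  15  15   9   0  56  21  38 159
  155 156]]
[280.6572939  265.47465833] [280.63068904 244.18820474]
```

drive_tool([
  {"x": 0, "y": 0, "z": 2, "rx": 0, "ry": 0, "rz": 0, "fingers": 1},
  {"x": 0, "y": 0, "z": 4, "rx": 0, "ry": 0, "rz": 0, "fingers": 1},
  {"x": 0, "y": 0, "z": 6, "rx": 0, "ry": 0, "rz": 0, "fingers": 1},
  {"x": 0, "y": 0, "z": 8, "rx": 0, "ry": 0, "rz": 0, "fingers": 1},
  {"x": 0, "y": 0, "z": 8, "rx": 0, "ry": 0, "rz": 0, "fingers": 1},
])

```text
time_s: 33.48
tool_pos: [0.5426, 0.0114, 0.0406]
tool_rot: [180.0, -0.0, 15.9]
force: [-1.1, -0.8, 2.5]
grip_width: 0.0002
grasp_force: 1.5
```

```bash
python3 - <<'E'
from h import *
state()
E
```

```text
t 33.48 unit TCP mm [   0.44 -107.6    40.59] yaw [179.98  -0.    15.86] F(unit) [-1.28 -0.51  2.45]
```

drive_tool([
  {"x": 0, "y": 0, "z": 1.5, "rx": 0, "ry": 0, "rz": 0, "fingers": 1},
  {"x": 0, "y": 0, "z": 3, "rx": 0, "ry": 0, "rz": 0, "fingers": 1},
  {"x": 0, "y": 0, "z": 4.5, "rx": 0, "ry": 0, "rz": 0, "fingers": 1},
  {"x": 0, "y": 0, "z": 4.5, "rx": 0, "ry": 0, "rz": 0, "fingers": 1},
])

```text
time_s: 33.98
tool_pos: [0.5426, 0.0115, 0.0373]
tool_rot: [179.9, 0.0, 15.9]
force: [-3.7, -0.1, 13.9]
grip_width: 0.0004
grasp_force: 6.8
```

```bash
python3 - <<'E'
from h import *
state()
E
```

```text
t 33.98 unit TCP mm [   0.51 -107.6    37.29] yaw [1.7994e+02 2.0000e-02 1.5860e+01] F(unit) [-3.53  0.94 13.94]
```

At 13.9 N, well over the 5 N needed, the key has bottomed. Releasing and retreating.

drive_tool([
  {"x": 0, "y": 0, "z": -4, "rx": 0, "ry": 0, "rz": 0, "fingers": 1},
  {"x": 0, "y": 0, "z": -12, "rx": 0, "ry": 0, "rz": 0, "fingers": 1},
  {"x": 0, "y": 0, "z": -40, "rx": 0, "ry": 0, "rz": 0, "fingers": 1},
  {"x": -30, "y": -40, "z": -70, "rx": 0, "ry": 0, "rz": 0, "fingers": 1},
  {"x": -60, "y": -108, "z": -75, "rx": 0, "ry": 0, "rz": 0, "fingers": 1},
  {"x": -60, "y": -108, "z": -75, "rx": 0, "ry": 0, "rz": 0, "fingers": 1},
  {"x": -60, "y": -108, "z": -75, "rx": 0, "ry": 0, "rz": 0, "fingers": 1},
])

```text
time_s: 34.85
tool_pos: [0.4551, 0.0991, 0.111]
tool_rot: [179.9, -0.0, 15.9]
force: [0.4, -0.2, -0.1]
grip_width: 0.0005
grasp_force: 0.0
```

```bash
python3 - <<'E'
from h import *
state(); w=snap('wrist')
for y in(.04,0,-.04): show(w,y)
E
```

```text
t 34.85 unit TCP mm [-59.31   0.85 110.97] yaw [ 1.7991e+02 -2.0000e-02  1.5950e+01] F(unit) [ 0.31 -0.29 -0.06]
L ##################++###############+########.####+#######
C ######+......+####+..........................####+.......
R ##################+#########################.####+#######
          |         |         0         |         |        
L ......+#######+####+................+#######++###+.......
C #######+.......####+.........................+####.......
R #+.............####+########+................+####.......
          |         |         0         |         |        
L ##################.########+.......+########.####+#######
C .............+####.........########+........+####........
R ##################+########+.......+########+####.#######
          |         |         0         |         |
```

```bash
python3 -c "
from cell import workorder; print(workorder.sign_off())"
```

```text
the job is handed in; nothing more can be done
None
```

The wheels read 6-2-5 in the last camera check, the load key was pressed fully down and released, and the job is handed in at about 35 s; the verdict wasn't shown, and wheel force readings peaked at about 13 N.

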